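# Reset the hold-down spindle of a circuit-board press and lock its jam nut

### The job

The hold-down of the little board press no longer reaches its circuit board. Loosen the jam nut by its red lever pin, turn the orange wing clockwise until the rubber foot just bears lightly on the metal heat spreader (about 10 N, never more than 30 N), then tighten the jam nut again firmly, with about 9 N of push at its pin (slack, it takes some 5 N) and never more than 13 N, and let go; the foot must still bear on the board. Do not shift the board in its nest, and leave everything else on the bench alone.

Things in the scene. Friction and masses are not known exactly. Their poses are not given: they have to be found in the camera images.
- press: the board press: a grey C-frame on a dark steel base plate, fixed to the bench. Origin: on the vertical spindle axis, at bench height. Its own x axis points from the column (120 mm behind the axis, own -x) along the arm towards the spindle; z up. The overhead arm is 40 mm wide (own y) with its top at height 110 mm; the base plate reaches from x -145 to +80 mm and y -85 to +85 mm. It stands at any of a range of places and yaws
- spindle (a joint): turn of the hold-down spindle in rad; grows clockwise from above; range -0.3 to 3.2. A rad lowers its black rubber foot (18 mm across) by 5 mm. With the nut slack it turns with a steady 0.08 Nm and stays where left; a tight nut locks it. The foot meets the board 0.4 to 1.8 rad from the start: feel for it. Then each 0.1 rad adds some 15 N of foot force and 0.07 Nm at the wing (half that, read at rest); above 16 N it turns back when released
- wing_mid (a point): middle of the orange wing on top of the spindle, on the spindle axis, at height 164 mm. The wing is a bar 70 mm long (this point's x axis), 12 mm thick (its y axis) and 32 mm high (148 to 180 mm above the bench). At joint value 0 its long axis lies along the press's own x axis
- nut (a joint): turn of the jam nut in rad; grows clockwise from above: tightens. Starts tight at 0.2 to 0.32, slack below 0; range -1.3 to 0.8. A stiff locking nut: slack it takes a steady 0.4 Nm (5.7 N at the pin); tightening takes 8 N at 0.17, 9 N at 0.25, 11 N at 0.36, 15 N at 0.55 while moving, and reads about a third less at rest. It stays where left, but springs back to 0.36 from more
- pin_mid (a point): middle of the gripping length of the red upright pin at the end of the jam nut's lever: a round pin, 12 mm in diameter, 70 mm from the spindle axis, standing from the lever's top (height 131 mm) up to 164 mm; the point is at height 151 mm. At nut value 0 the pin lies in the press's own +y direction from the axis; loosening carries it anticlockwise seen from above, towards the press's own -x
- shoe: the steel brake shoe, a block 24 x 16 x 8 mm on top of the arm just behind the collar; the nut, through a spring, slides it against the collar and so locks the spindle. Origin at bench height, about on the spindle axis
- collar: the brass collar, 40 mm across, fixed on the spindle under the nut (111 to 116 mm above the bench). The force of the shoe on it is the clamping force: about 15 N at nut value 0.17, 30 N at 0.25, 50 N at 0.36, 85 N at 0.55. Origin on the spindle axis at bench height
- board: the green circuit board, 130 x 110 x 3 mm, lying loose in its black nest under the spindle. Origin: centre of its underside, 26 to 30 mm above the bench. In its middle is a square metal heat spreader, 34 x 34 mm and 5 mm above its top face, on which the foot has to bear
- spare_board: another green circuit board, 150 x 100 x 4 mm, lying on the bench: leave alone
- solder_spool: orange spool, 64 mm across, 40 mm high: leave alone
- flux: amber bottle, 36 mm across, 90 mm high: leave alone
- driver: red-handled screwdriver lying on the bench: leave alone
- meter: orange hand multimeter, 160 x 78 x 42 mm, lying on the bench: leave alone
- tray: blue parts tray, 150 x 110 x 30 mm: leave alone
- standoff: brass cylinder, 18 mm across, 28 mm high: leave alone
Things that resemble listed ones, but are neither listed nor needed, are in the scene too. Leave any brown or purple look-alike of the board alone.

How it is judged:
On the way, in this order (a step that is already met when the one before it is completed fails the run):
1. the jam nut is slack: its shoe presses on the collar with less than 3 N (contact force between shoe and collar below 3 N), for 0.2 s.
2. with the nut slack, the foot bears on the board with 3 to 30 N (contact force between shoe and collar below 3 N and contact force between press and board between 3 and 30 N), for 0.2 s.
3. the nut is tight again (clamping with 15 to 60 N) with the foot still bearing on the board (3 to 25 N) (contact force between shoe and collar between 15 and 60 N and contact force between press and board between 3 and 25 N), for 0.2 s.
At the end, for the whole second after the job is handed in: the jam nut is tight (clamping force 15 to 60 N between shoe and collar), the foot bears on the heat spreader with 3 to 25 N, within 8 mm of its middle, and nut, spindle and board are at rest (all of step 3 and horizontal distance between press and board below 0.008 m and velocity of joint each of nut, spindle below 0.05 rad/s and linear speed of board below 0.01 m/s); the robot touches nothing.
It fails at once if the foot (part of the press) presses on the board with more than 35 N (contact force between press and board above 35 N).
It fails at once if the jam nut is overtightened (clamping with more than 115 N) (contact force between shoe and collar above 115 N).
It fails at once if the circuit board is shifted by more than 6 mm (distance of board from where it was at the start of the episode above 0.006 m).
It fails at once if one of the other things on the bench is moved by more than 15 mm (distance of any of spare_board, solder_spool, flux, driver, meter, tray, standoff from where it was at the start of the episode above 0.015 m).
It also fails if it takes over 72 s, if anything falls off the work surface, if the arm or the gripper's body presses on something with over 40 N, if the wrist force passes 120 N, or if a joint passes its speed limit or range.

### The arm

A 7-joint arm with a two-finger parallel gripper is mounted at the origin on the work surface. World frame = base frame: x ahead of the robot, y to its left, z up, the work surface at z = 0. Lengths are in m, angles in rad, forces in N, time in s.
With the tool pointing down it reaches from about 0.425 to 0.925 m from the base axis. Payload 6.8 kg.
Tool frame: the origin (TCP) lies on the centre line of the jaws, within the pads' length; the fingertips stand 19 mm ahead of it and the grasp point (between the pads) is the TCP (r.tip_extent is the y of the fingertips in the tool frame, in m); y points along the fingers, z is the direction in which the jaws open and shut, and the axes are right-handed (so a half turn about y gives the same grasp; the last joint's range is limited). The gripper opens to 85 mm and grips with 20 to 120 N. Pads are 22 mm wide; open, the fingers measure 114 mm over their backs; the gripper's body (76 mm by 85 mm) begins 54 mm behind the grasp point. The pads swing forward as they close: fully open they stand 13 mm farther back than shut.
Start: joints at [1.015, 0.477, 0.022, 1.555, -0.011, 1.109, -0.083], TCP at [0.292, -0.608, 0.25] pointing down, gripper open.
Joint ranges: [-2.96, 2.96], [-0.34, 2.1], [-1.41, 1.46], [0.24, 2.44], [-1.37, 4.51], [0.17, 1.92], [-2.96, 2.96]. Speed limits (rad/s): [2.39, 2.39, 3.14, 3.14, 3.14, 3.14, 3.14].

### API

Orientations are given as a rotation vector (axis times angle).
In Python, from bench import r gives the robot as it stands. The module is installed in compiled form; this text tells all that it offers.
- The arm moves only by the tool jog_arm, never from a script. Its argument "motion" is a list of rows, each a list of 3 entries, a list of its own where there are three numbers: the opening, from 0 (shut) to 1 (fully open), then the shift along the tool's x, y, z in m, then the turn, a rotation vector about the tool's x, y, z in degrees. A call has 1 to 10 rows; each row shifts and turns the commanded pose from where the row before left it, along the tool's axes as they then stand; what a row does not reach is not made up. A row lasts 1/12 s, in which the tool goes at most 41.7 mm and 7.16 degrees, less where a joint would pass 70% of its speed; a pose out of reach is approached as far as the arm can. A call with a gripper value outside its range is refused whole. The fingers move at their own pace and stop on an object; "force" is the grip in N (left out, the last holds). Time passes only in rows, so rows that do not move let the fingers close. It gives the time, the measured TCP pose, the force and the opening at its end, in the units of the state.
- r.get_obs(): the state, without advancing time (a new reading comes with each control period).
- r.grab_frame(name): name is "side" or "top" or "wrist"; returns a dict with "image" (384x512x3 uint8, red, green, blue), "range_z" (384x512 float32, m along the optical axis (not along the pixel's ray), 0 where there is no reading), "fx", "fy", "cx", "cy" (pixels), "k1" (the pictures are not rectified: a ray, as slopes to the right and down, at radius r is drawn at 1 + k1 r^2 times it, then the intrinsics apply), "xyz" and "orientation" of the camera in the world. Camera axes: x right, y down, z forward; pixel columns grow to the right and rows downward; lengths in m; the calibration is good to about 2 mm. A picture is of the moment at which its call begins.
- r.hand_in(): hands the job in, once; it reports no verdict.
The state is a dict: "clock": time; "joints": joint angles; "qvel": joint speeds; "tau": joint torques, N m; "tcp_pos": TCP position; "orientation": TCP orientation; "contact_force": force on the tool from outside, world axes, zero at the start; "moment": the same for the moment, N m; "grip_width": finger opening in m.
Only numpy, scipy, OpenCV 4.12 (cv2) and the standard library are available. Lean on these libraries where they do the work, as an engineer would, in place of code of your own. Each camera call takes 0.05 s, during which the arm holds its last target.

## Working session

There is one attempt and no reset: what is moved stays moved. The work goes in short steps, Python scripts to look and compute and a tool call to move; the robot and the scene stay as the last step left them, time stands still between calls to the robot, and variables do not carry over. Pictures are saved under pics/ and viewed, and the job is handed in when it is done.

Besides the shell and the picture viewer there is one more tool, called as name(argument=value, ...), one argument or row to a line, values as JSON. jog_arm: Moves the arm, as the interface text tells. Its arguments: {"type":"object","properties":{"motion":{"type":"array","items":{"type":"array"}},"force":{"type":"number"}},"required":["motion"]}

```bash
mkdir -p pics; cat > h.py <<'E'
import numpy as np, cv2
from scipy.spatial.transform import Rotation as R
from bench import r
def cam(name):
    f=r.grab_frame(name); return f
def rot(f):
    o=np.array(f['orientation'],float)
    return R.from_rotvec(o).as_matrix() if o.shape==(3,) else (o if o.shape==(3,3) else R.from_quat(o).as_matrix())
def slopes(f,u,v):
    x=(u-f['cx'])/f['fx'];y=(v-f['cy'])/f['fy'];rd=np.hypot(x,y);s=rd
    for _ in range(20): s=rd/(1+f['k1']*s*s)
    k=np.where(rd>0,s/np.maximum(rd,1e-9),1); return x*k,y*k
def ray(f,u,v):
    a,b=slopes(f,np.asarray(u,float),np.asarray(v,float)); d=np.stack([a,b,np.ones_like(a)],-1)
    return np.array(f['xyz']),d@rot(f).T
def onplane(f,u,v,z):
    o,d=ray(f,u,v); t=(z-o[2])/d[...,2]; return o+d*t[...,None]
def depthpt(f,u,v):
    o,d=ray(f,u,v); z=f['range_z'][np.asarray(v,int),np.asarray(u,int)]; return o+d*z[...,None]
def proj(f,p):
    q=(np.asarray(p)-np.array(f['xyz']))@rot(f); a=q[...,0]/q[...,2];b=q[...,1]/q[...,2];s=1+f['k1']*(a*a+b*b)
    return np.stack([f['fx']*a*s+f['cx'],f['fy']*b*s+f['cy']],-1)
def save(f,n,crop=None,sc=1):
    im=f['image'][:,:,::-1]
    if crop: im=im[crop[1]:crop[3],crop[0]:crop[2]]
    cv2.imwrite('pics/'+n,cv2.resize(im,None,fx=sc,fy=sc,interpolation=cv2.INTER_CUBIC))
E
python3 - <<'E'
from h import *
for n in ['side','top','wrist']:
    f=cam(n); save(f,n+'0.png',sc=1.5); print(n,f['xyz'],f['orientation'],f['fx'],f['cx'],f['k1'])
print(r.get_obs(), r.tip_extent)
E
```

```text
side [0.29079114 1.14566818 0.92127283] [-0.21509718  2.72345472 -1.4110927 ] 421.3414620718533 253.22364335162365 -0.005215787446918424
top [0.36777063 0.01087419 1.40249089] [-2.15280445  2.2030663  -0.10325726] 412.07199968497616 254.69150738009503 -0.05494747177747856
wrist [ 0.36309159 -0.57376644  0.37466018] [ 2.42965193 -1.53035708 -0.2410046 ] 295.6365199343713 254.10473775893516 -0.07281805471591637
{'clock': 0.15, 'joints': array([ 1.01488897,  0.47764109,  0.02235328,  1.55622811, -0.01150082,
        1.1093216 , -0.08310576]), 'qvel': array([-9.81080725e-05, -9.86598592e-04, -2.10668935e-03, -2.45766755e-03,
        5.09962422e-04, -5.51757072e-04,  8.26638944e-04]), 'tau': array([ 3.50939983e-03, -5.96924651e+01,  1.61059342e+00, -2.81493044e+01,
        1.27234950e-02,  6.47964291e-03, -2.66024472e-05]), 'tcp_pos': array([ 0.29206814, -0.60804863,  0.24952689]), 'orientation': array([-0.44978786,  1.97465063, -1.97180579]), 'contact_force': array([-0.63467516,  0.21489104, -0.69808781]), 'moment': array([ 0.04251513,  0.01107729, -0.01288269]), 'grip_width': 0.08499659941538648} 0.019
```

View pics/side0.png

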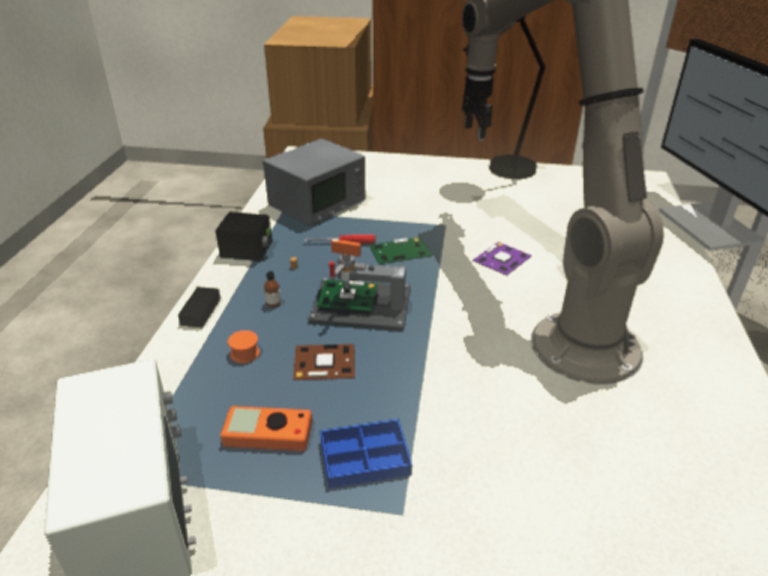

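View pics/top0.png

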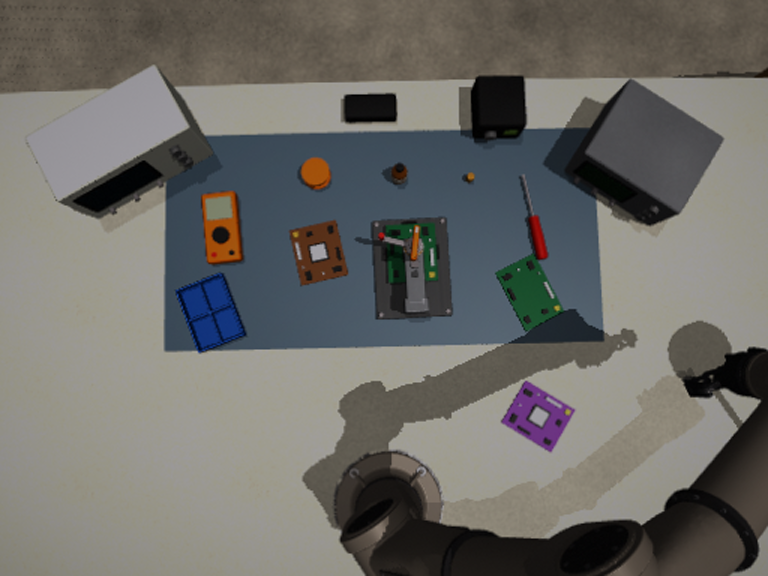

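```bash
python3 - <<'E'
from h import *
f=cam('top'); save(f,'top1.png',(235,130,315,220),7)
g=cam('side'); save(g,'side1.png',(195,145,285,225),7)
for nm,f,c in (('top',f,(235,130,315,220)),('side',g,(195,145,285,225))):
    hsv=cv2.cvtColor(f['image'],cv2.COLOR_RGB2HSV)
    m=np.zeros(hsv.shape[:2],np.uint8); m[c[1]:c[3],c[0]:c[2]]=1
    for cn,(lo,hi) in {'red':((0,150,80),(5,255,255)),'red2':((174,150,80),(180,255,255)),'orange':((6,150,80),(20,255,255))}.items():
        k=cv2.inRange(hsv,lo,hi)*m
        n,l,s,ce=cv2.connectedComponentsWithStats(k)
        for i in range(1,n):
            if s[i,4]>3:
                vs,us=np.nonzero(l==i); p=depthpt(f,us,vs); print(nm,cn,s[i],ce[i],np.median(p,0).round(4))
E
```

```text
top red [252 155   4   4  14] [253.71428571 156.5       ] [0.5767 0.003  0.1638]
top orange [274 150   6  23  80] [276.325  162.1375] [ 0.5559 -0.0631  0.1799]
side red [227 157  23   5  85] [238.58823529 158.54117647] [ 0.5789 -0.3465  0.0197]
side red [220 175   2   9  12] [220.75 178.25] [0.5728 0.0092 0.1533]
side orange [221 160  20  10 152] [230.63815789 164.21052632] [ 0.5557 -0.0589  0.1661]
```

```bash
sleep 1
```

```text
(no output)
```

View pics/top1.png

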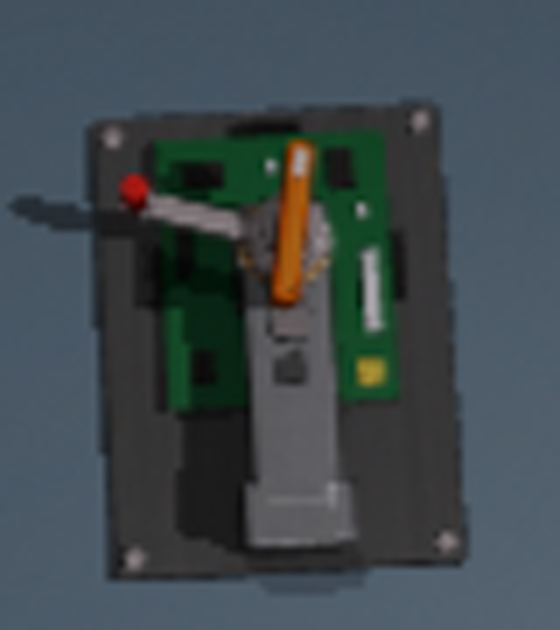

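View pics/side1.png

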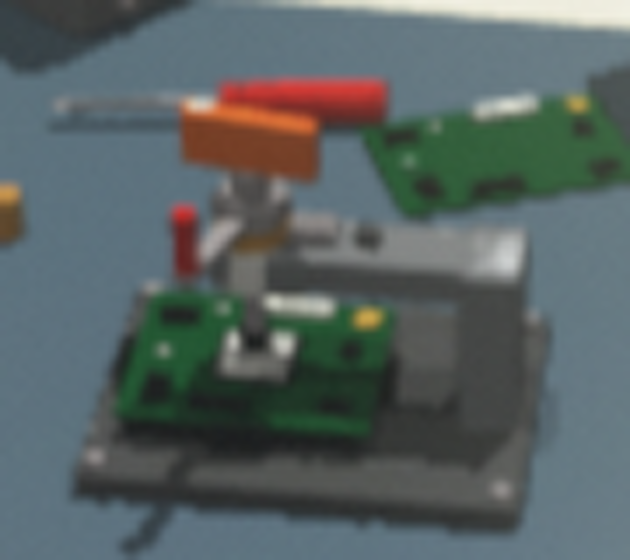

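```bash
python3 - <<'E'
from h import *
f=cam('top');g=cam('side')
hsv=cv2.cvtColor(f['image'],cv2.COLOR_RGB2HSV)
k=cv2.inRange(hsv,(6,100,60),(22,255,255)); m=k*0; m[148:176,270:284]=1; k*=m
vs,us=np.nonzero(k); P=onplane(f,us,vs,0.18); rect=cv2.minAreaRect(P[:,:2].astype(np.float32)*1000); print('wing top',P.mean(0),rect)
print('pin top', onplane(f,np.array([253.7]),np.array([156.5]),0.164))
# base plate corner screws & spindle: press yaw from base plate outline
for z,pts in ((0.010,[(251,149.5),(295,147),(254.3,209.5),(299,207)]),):
    u,v=np.array(pts).T; print(onplane(f,u,v,z).round(4))
# side lateral checks
def two(u1,v1,u2,v2):
    o1,d1=ray(f,u1,v1);o2,d2=ray(g,u2,v2)
    A=np.stack([d1,-d2],1);t=np.linalg.lstsq(A,o2-o1,rcond=None)[0]
    return o1+d1*t[0],o2+d2*t[1]
print('pin tri',two(253.7,156.5,221.2,174.9))
hs=cv2.cvtColor(g['image'],cv2.COLOR_RGB2HSV);k=cv2.inRange(hs,(6,100,60),(22,255,255));m=k*0;m[155:175,218:244]=1;k*=m
vs,us=np.nonzero(k);print('side wing c',us.mean(),vs.mean());print(depthpt(g,us,vs).mean(0))
E
```

```text
wing top [ 0.55483703 -0.06356333  0.18      ] ((556.9952392578125, -65.71974182128906), (29.226688385009766, 68.83027648925781), 69.20573425292969)
pin top [[0.57690647 0.00383049 0.164     ]]
[[ 0.6274  0.0116  0.01  ]
 [ 0.6327 -0.1394  0.01  ]
 [ 0.4219  0.0051  0.01  ]
 [ 0.4268 -0.1463  0.01  ]]
pin tri (array([0.57712594, 0.0038231 , 0.16270035]), array([0.572768  , 0.00323435, 0.1619678 ]))
side wing c 230.52095808383234 164.437125748503
[ 0.5535457  -0.05819341  0.16741883]
```

```bash
python3 - <<'E'
from h import *
s=r.get_obs(); T=R.from_rotvec(s['orientation']).as_matrix(); print(T.round(3)); 
print(T.T@(np.array([0.577,0.004,0.25])-s['tcp_pos']), T.T@(np.array([0.42,-0.1,0.25])-s['tcp_pos']))
g=cam('wrist');print(T.T@(np.array(g['xyz'])-s['tcp_pos'])); print((T.T@rot(g)).round(3))
E
```

```text
[[-0.901 -0.     0.433]
 [-0.433  0.    -0.901]
 [ 0.    -1.    -0.   ]]
[-5.21861435e-01  2.31077837e-04 -4.28711993e-01] [-3.35312697e-01  2.32770181e-04 -4.02932775e-01]
[-0.0788994  -0.12521755 -0.0003058 ]
[[ 0.001  0.953  0.304]
 [ 0.001 -0.304  0.953]
 [ 1.    -0.001 -0.001]]
```

View pics/wrist0.png

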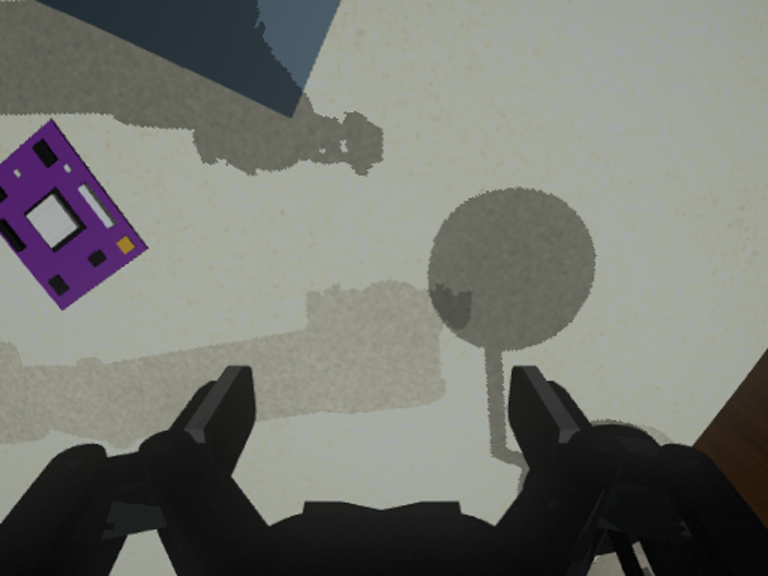

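jog_arm(
  motion=[
    [0.4, [-0.028, 0, -0.023], [0, 0, 0]],
    [0.4, [-0.028, 0, -0.023], [0, 0, 0]],
    [0.4, [-0.028, 0, -0.023], [0, 0, 0]],
    [0.4, [-0.028, 0, -0.023], [0, 0, 0]],
    [0.4, [-0.028, 0, -0.023], [0, 0, 0]],
    [0.4, [-0.028, 0, -0.023], [0, 0, 0]],
    [0.4, [-0.028, 0, -0.023], [0, 0, 0]],
    [0.4, [-0.028, 0, -0.023], [0, 0, 0]],
    [0.4, [-0.028, 0, -0.023], [0, 0, 0]],
    [0.4, [-0.028, 0, -0.023], [0, 0, 0]],
  ],
)

```text
clock: 1.23
tcp_pos: [0.4456, -0.2783, 0.2506]
orientation: [-0.449, 1.972, -1.974]
contact_force: [1.1, 0.8, -0.7]
grip_width: 0.0342
```

jog_arm(
  motion=[
    [0.4, [-0.028, 0, -0.023], [0, 0, 0]],
    [0.4, [-0.028, 0, -0.023], [0, 0, 0]],
    [0.4, [-0.028, 0, -0.023], [0, 0, 0]],
    [0.4, [-0.028, 0, -0.023], [0, 0, 0]],
    [0.4, [0, 0, 0], [0, -7, 0]],
    [0.4, [0, 0, 0], [0, -7, 0]],
    [0.4, [0, 0, 0], [0, -7, 0]],
    [0.4, [0, 0, 0], [0, -7, 0]],
    [0.4, [0, 0, 0], [0, -7, 0]],
    [0.4, [0, 0, 0], [0, -7, 0]],
  ],
)

```text
clock: 2.07
tcp_pos: [0.5062, -0.1485, 0.2504]
orientation: [-1.002, 1.486, -1.486]
contact_force: [-0.2, 0.1, 0.4]
grip_width: 0.0344
```

```bash
cat >> h.py <<'E'
def tf():
    s=r.get_obs(); return s,R.from_rotvec(s['orientation']).as_matrix()
def to(p,zang=None):
    s,T=tf(); print('t',round(s['clock'],2),'tcp',s['tcp_pos'].round(4),'shift tool mm',(T.T@(np.array(p)-s['tcp_pos'])*1000).round(1),'zang',round(np.degrees(np.arctan2(T[1,2],T[0,2])),2),'tilt',T[2].round(3),'q',s['joints'].round(2))
    print('F',s['contact_force'].round(2),'M',s['moment'].round(3),'w',round(s['grip_width'],4))
E
python3 - <<'E'
from h import *
to([.577,.004,.25]); f=cam('wrist'); save(f,'w1.png',sc=1.5)
E
```

```text
t 2.07 tcp [ 0.5062 -0.1485  0.2504] shift tool mm [-167.9    0.4    8.5] zang -21.99 tilt [ 0. -1.  0.] q [ 0.45  0.26 -0.33  1.89  0.1   1.01 -0.31]
F [-0.21  0.1   0.42] M [0.012 0.017 0.029] w 0.0344
```

View pics/w1.png

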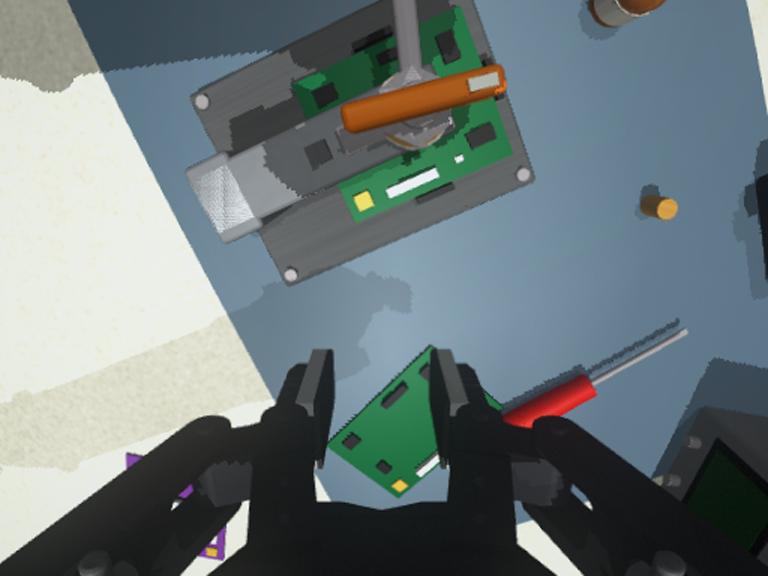

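jog_arm(
  motion=[
    [0.4, [-0.025, 0, 0.001], [0, 0, 0]],
    [0.4, [-0.025, 0, 0.001], [0, 0, 0]],
    [0.4, [-0.02, 0, 0.001], [0, -5, 0]],
    [0.4, [0, 0, 0], [0, 0, 0]],
  ],
)

```text
clock: 2.45
tcp_pos: [0.5372, -0.08, 0.2507]
orientation: [-1.052, 1.424, -1.422]
contact_force: [0.1, 0.3, -0.6]
grip_width: 0.0338
```

```bash
python3 - <<'E'
from h import *
to([.577,.004,.25]); f=cam('wrist'); save(f,'w2.png',sc=1.5)
hsv=cv2.cvtColor(f['image'],cv2.COLOR_RGB2HSV)
for nm,lo,hi in (('or',(6,150,60),(20,255,255)),('red',(0,150,60),(5,255,255))):
    k=cv2.inRange(hsv,lo,hi);n,l,s,ce=cv2.connectedComponentsWithStats(k)
    for i in range(1,n):
        if s[i,4]>60:
            vs,us=np.nonzero(l==i); p=depthpt(f,us,vs); 
            print(nm,s[i],ce[i],'dep',p.mean(0).round(4), p[:,2].max().round(3))
            q=p[p[:,2]>p[:,2].max()-0.006]; print('  top',q.mean(0).round(4), cv2.minAreaRect((q[:,:2]*1000).astype(np.float32)))
E
```

```text
t 2.45 tcp [ 0.5372 -0.08    0.2507] shift tool mm [-91.9   1.   13.6] zang -16.94 tilt [-0.003 -1.     0.001] q [ 0.35  0.29 -0.38  1.85  0.12  1.02 -0.37]
F [ 0.09  0.26 -0.62] M [ 0.026 -0.021  0.026] w 0.0338
or [176   0  59  38 864] [202.59722222  14.29513889] dep [0.5319 0.0998 0.0069] 0.376
  top [ 0.5606 -0.0052  0.3762] ((560.5985107421875, -5.2166547775268555), (0.0, 0.0), 0.0)
or [412  67  27  32 554] [423.36101083  83.14440433] dep [ 0.7307 -0.04    0.0659] 0.376
  top [ 0.5606 -0.0052  0.3762] ((560.5985107421875, -5.2166547775268555), (0.0, 0.0), 0.0)
or [ 228  160   99   39 2217] [274.04826342 178.80108254] dep [ 0.558  -0.0613  0.1769] 0.376
  top [ 0.5606 -0.0052  0.3762] ((560.5985107421875, -5.2166547775268555), (0.0, 0.0), 0.0)
or [419 207  12  12 110] [424.56363636 212.45454545] dep [ 0.7292 -0.2017  0.0326] 0.376
  top [ 0.5606 -0.0052  0.3762] ((560.5985107421875, -5.2166547775268555), (0.0, 0.0), 0.0)
red [265  69  18  19 261] [273.37547893  78.03831418] dep [0.5766 0.0031 0.168 ] 0.376
  top [ 0.5606 -0.0052  0.3762] ((560.5985107421875, -5.2166547775268555), (0.0, 0.0), 0.0)
```

View pics/w2.png

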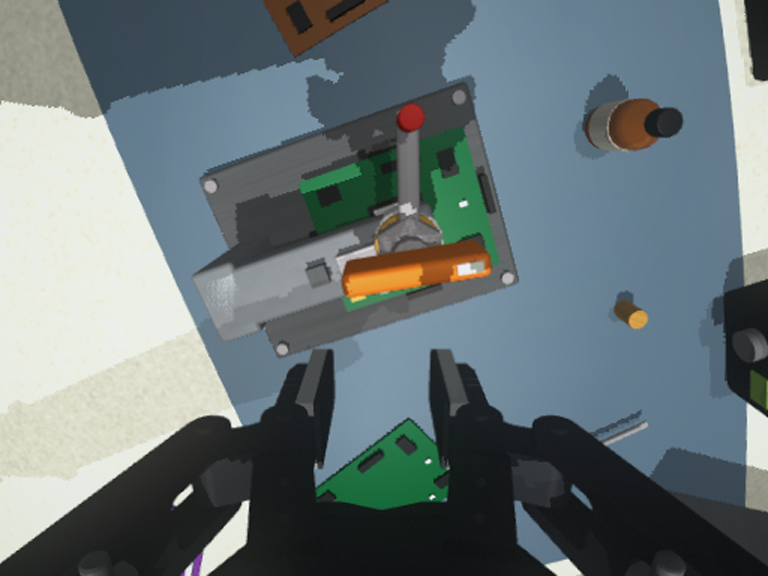

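```bash
python3 - <<'E'
from h import *
f=cam('wrist'); save(f,'w2c.png',(215,60,345,210),5)
pin=onplane(f,np.array([273.4]),np.array([78.3]),0.164)[0]; print('pin',pin)
u,v=np.array([(306.3,64.7),(140,124),(338.7,185.7),(188,232.7)]).T
S=depthpt(f,u,v);print(S.round(4)); S=onplane(f,u,v,S[:,2].mean());print(S.round(4))
x=(S[0]-S[1]+S[2]-S[3])[:2];ya=np.arctan2(x[1],x[0]);c=S.mean(0)[:2];ax=c+.0325*np.array([np.cos(ya),np.sin(ya)])
print('yaw',np.degrees(ya),'axis',ax); d=pin[:2]-ax; print(np.linalg.norm(d), 'nut',np.pi/2+ya-np.arctan2(d[1],d[0]))
E
```

```text
pin [5.76323629e-01 3.50334974e-04 1.64000000e-01]
[[ 0.6268  0.0089  0.0212]
 [ 0.4211  0.0045  0.0205]
 [ 0.6301 -0.141   0.0213]
 [ 0.4251 -0.1455  0.0207]]
[[ 0.6268  0.009   0.0209]
 [ 0.4213  0.0045  0.0209]
 [ 0.6302 -0.1411  0.0209]
 [ 0.4252 -0.1455  0.0209]]
yaw 1.2246940516312972 axis [ 0.55837342 -0.06758499]
0.0702667609633447 nut 0.27969629589188316
```

View pics/w2c.png

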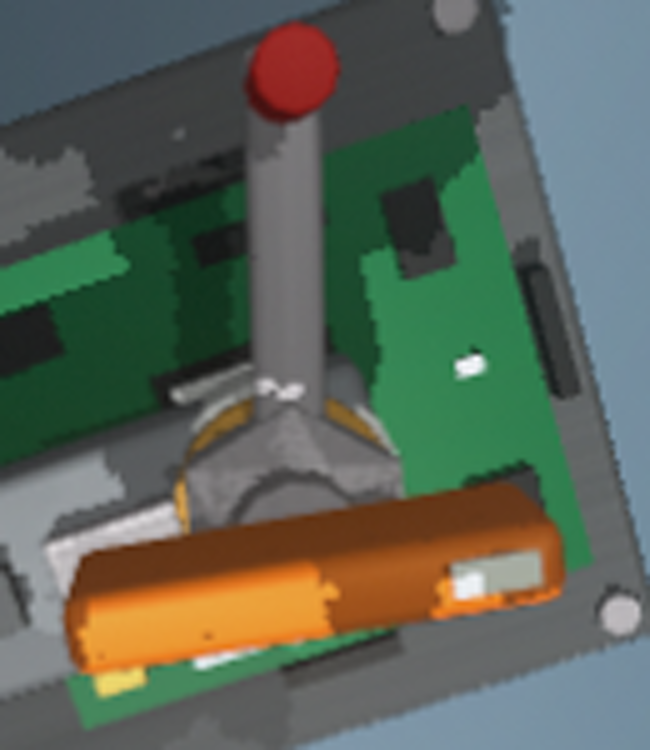

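```bash
python3 - <<'E'
from h import *
f=cam('wrist')
u=np.array([83,562,85,545])/5+215; v=np.array([603,555,668,600])/5+60
u=np.array([80,555,90,560])/5+215; v=np.array([605,543,668,598])/5+60
P=onplane(f,u,v,.18);print(P.round(4),P.mean(0)); d=(P[1]+P[3]-P[0]-P[2]);print(np.degrees(np.arctan2(d[1],d[0])))
to([.5765,.001,.25])
E
```

```text
[[ 0.5279 -0.0577  0.18  ]
 [ 0.5924 -0.0687  0.18  ]
 [ 0.5263 -0.0667  0.18  ]
 [ 0.5913 -0.0765  0.18  ]] [ 0.55946688 -0.0674189   0.18      ]
-9.167022565340096
t 2.6 tcp [ 0.5354 -0.0854  0.2502] shift tool mm [-94.7   0.2  13.2] zang -17.49 tilt [ 0.001 -1.    -0.   ] q [ 0.35  0.29 -0.37  1.85  0.12  1.02 -0.37]
F [ 0.23  0.31 -0.04] M [-0.032  0.065 -0.022] w 0.0338
```

jog_arm(
  motion=[
    [0.4, [-0.024, 0, 0.003], [0, 0, 0]],
    [0.4, [-0.024, 0, 0.003], [0, 0, 0]],
    [0.4, [-0.024, 0, 0.004], [0, 0, 0]],
    [0.4, [-0.0227, 0, 0.0032], [0, -2.7, 0]],
    [0.4, [0, 0.01, 0], [0, 0, 0]],
    [0.4, [0, 0.01, 0], [0, 0, 0]],
    [0.4, [0, 0, 0], [0, 0, 0]],
  ],
)

```text
clock: 3.18
tcp_pos: [0.5747, -0.0005, 0.2277]
orientation: [-1.08, 1.4, -1.397]
contact_force: [-0.1, -0.6, -1.3]
grip_width: 0.0342
```

```bash
python3 - <<'E'
from h import *
to([.5765,.001,.153]); f=cam('wrist'); save(f,'w3.png',sc=1.5)
E
```

```text
t 3.18 tcp [ 5.747e-01 -5.000e-04  2.277e-01] shift tool mm [-2.1 74.7  1.7] zang -14.83 tilt [ 0.002 -1.    -0.004] q [ 0.21  0.37 -0.41  1.8   0.17  1.01 -0.52]
F [-0.1  -0.62 -1.32] M [-0.022  0.014  0.002] w 0.0342
```

View pics/w3.png

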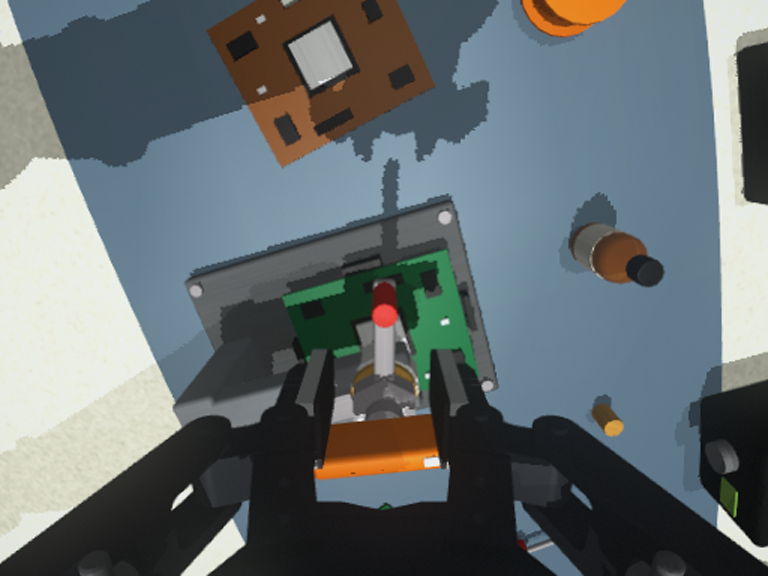

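jog_arm(
  motion=[
    [0.4, [-0.002, 0.02, 0.001], [0, 0, 0]],
    [0.4, [0, 0.02, 0], [0, 0, 0]],
    [0.4, [0, 0.02, 0], [0, 0, 0]],
    [0.4, [0, 0.014, 0], [0, 0, 0]],
    [0.4, [0, 0, 0], [0, 0, 0]],
    [0.4, [0, 0, 0], [0, 0, 0]],
  ],
)

```text
clock: 3.73
tcp_pos: [0.5774, 0.0018, 0.1561]
orientation: [-1.078, 1.397, -1.397]
contact_force: [0.5, 0.4, 0.7]
grip_width: 0.0339
```

```bash
python3 - <<'E'
from h import *
to([.5765,.001,.153]); f=cam('wrist'); save(f,'w4.png',sc=1.5)
to([.5765,.001,.153]);
g=cam('side'); save(g,'s4.png',(190,120,290,225),6)
E
```

```text
t 3.73 tcp [0.5774 0.0018 0.1561] shift tool mm [ 1.   3.1 -0.7] zang -14.78 tilt [ 0.001 -1.    -0.001] q [ 0.19  0.45 -0.39  1.86  0.22  0.87 -0.56]
F [0.51 0.39 0.69] M [-0.006  0.033 -0.022] w 0.0339
t 3.78 tcp [0.5782 0.0022 0.157 ] shift tool mm [ 1.6  4.  -1.3] zang -14.75 tilt [ 0.    -1.     0.001] q [ 0.19  0.45 -0.39  1.86  0.22  0.87 -0.56]
F [0.32 0.46 1.17] M [ 0.008  0.017 -0.054] w 0.0343
```

View pics/w4.png

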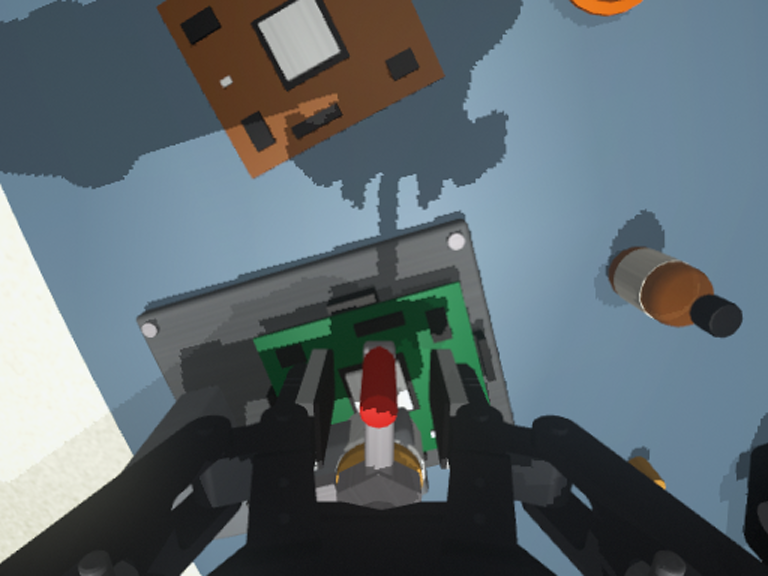

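View pics/s4.png

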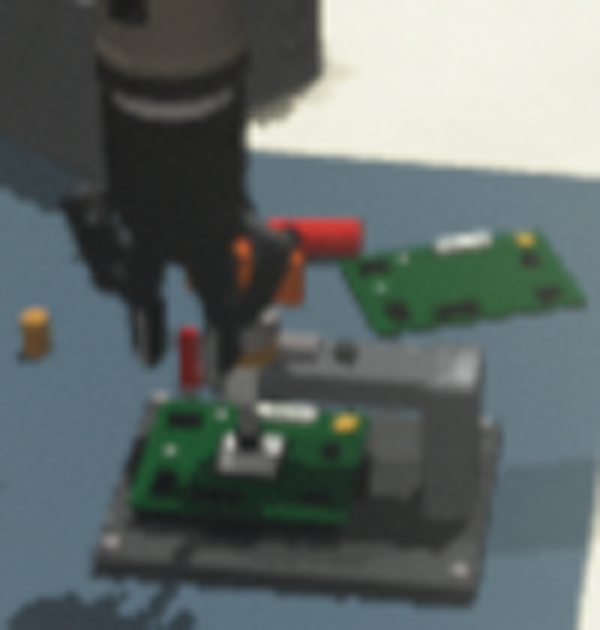

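jog_arm(
  motion=[
    [0.2, [0, 0.003, 0], [0, 0, 0]],
    [0.2, [0, 0, 0], [0, 0, 0]],
    [0.2, [0, 0, -0.0037], [0, -3, 0]],
    [0.2, [0.0001, 0, -0.0037], [0, -3, 0]],
    [0.2, [0.0001, 0, -0.0037], [0, -3, 0]],
    [0.2, [0, 0, 0], [0, 0, 0]],
  ],
)

```text
clock: 4.33
tcp_pos: [0.5676, 0.0053, 0.154]
orientation: [-1.16, 1.279, -1.281]
contact_force: [2.1, 1.1, -1.1]
grip_width: 0.0172
```

```bash
cat >> h.py <<'E'
AX=np.array([.559,-.0675])
def nut():
    s,T=tf(); d=s['tcp_pos'][:2]-AX; a=np.arctan2(d[1],d[0]); t=np.array([np.sin(a),-np.cos(a)])
    F=s['contact_force'][:2]; print('nut-by-tcp',round(np.pi/2+np.radians(1.4)-a,3),'rad',np.linalg.norm(d).round(4),'Ftan(cw)',(F@t).round(2),'Frad',(F@d/np.linalg.norm(d)).round(2))
E
python3 - <<'E'
from h import *
to([.5765,.001,.153]);nut(); f=cam('wrist'); save(f,'w5.png',(180,180,330,384),3)
nut();cam('wrist');nut()
E
```

```text
t 4.33 tcp [0.5676 0.0053 0.154 ] shift tool mm [3.4 1.  9.3] zang -5.54 tilt [-0.    -1.     0.002] q [ 0.22  0.45 -0.43  1.88  0.24  0.86 -0.43]
F [ 2.08  1.08 -1.12] M [ 0.108 -0.318  0.014] w 0.0172
nut-by-tcp 0.141 rad 0.0733 Ftan(cw) 1.94 Frad 1.31
nut-by-tcp 0.142 rad 0.0734 Ftan(cw) 2.24 Frad 1.14
nut-by-tcp 0.142 rad 0.0734 Ftan(cw) 1.94 Frad -0.46
```

View pics/w5.png

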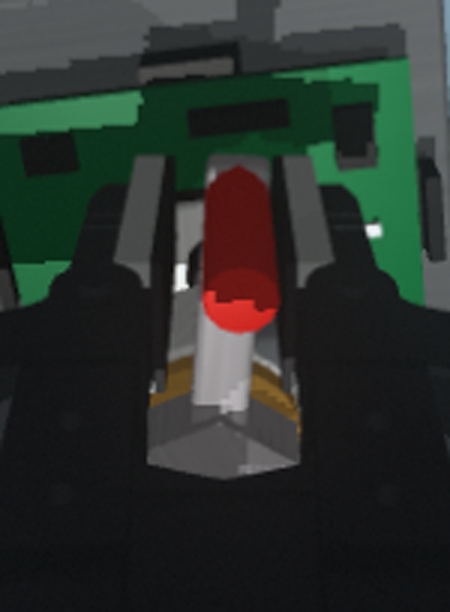

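jog_arm(
  motion=[
    [0.2, [0.0005, 0, -0.0037], [0, -3, 0]],
    [0.2, [0.0005, 0, -0.0037], [0, -3, 0]],
    [0.2, [0.0005, 0, -0.0037], [0, -3, 0]],
    [0.2, [0.0005, 0, -0.0037], [0, -3, 0]],
    [0.2, [0.0005, 0, -0.0037], [0, -3, 0]],
    [0.2, [0.0005, 0, -0.0037], [0, -3, 0]],
    [0.2, [0, 0, -0.0037], [0, -3, 0]],
    [0.2, [0, 0, 0], [0, 0, 0]],
  ],
)

```text
clock: 5.1
tcp_pos: [0.5428, 0.0031, 0.1543]
orientation: [-1.32, 1.006, -1.008]
contact_force: [2.9, 3.9, 0.5]
grip_width: 0.017
```

```bash
python3 - <<'E'
from h import *
to([.5765,.001,.153]);nut(); f=cam('wrist'); save(f,'w6.png',(180,180,330,384),3);nut(); g=cam('top'); save(g,'t6.png',(235,130,315,220),6)
E
```

```text
t 5.1 tcp [0.5428 0.0031 0.1543] shift tool mm [11.   1.4 31.9] zang 15.52 tilt [-0.002 -1.     0.004] q [ 0.3   0.43 -0.52  1.94  0.28  0.85 -0.1 ]
F [2.89 3.86 0.54] M [ 0.907 -0.612 -0.031] w 0.017
nut-by-tcp -0.201 rad 0.0724 Ftan(cw) 3.68 Frad 3.11
nut-by-tcp -0.201 rad 0.0722 Ftan(cw) 3.37 Frad 3.04
```

View pics/w6.png

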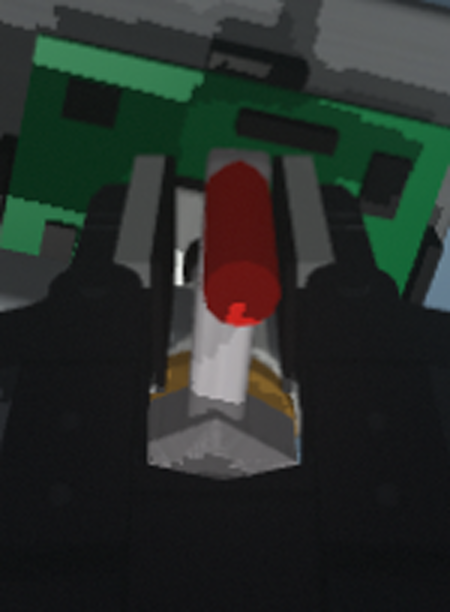

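jog_arm(
  motion=[
    [0.2, [0, 0, 0.002], [0, 0, 0]],
    [0.2, [0, -0.025, 0], [0, 0, 0]],
    [0.3, [0, -0.03, 0], [0, 0, 0]],
    [0.5, [0, -0.03, 0], [0, -6, 0]],
    [0.5, [0, 0, 0], [0, -7, 0]],
    [0.5, [0, 0, 0], [0, -7, 0]],
    [0.5, [0, 0, 0], [0, -7, 0]],
    [0.5, [0, 0, 0], [0, -7, 0]],
    [0.5, [0, 0, 0], [0, -7, 0]],
    [0.5, [0, 0, 0], [0, -7, 0]],
  ],
)

```text
clock: 6.03
tcp_pos: [0.543, 0.0009, 0.2382]
orientation: [-1.541, 0.362, -0.361]
contact_force: [-0.4, -0.2, -0.3]
grip_width: 0.0424
```

jog_arm(
  motion=[
    [0.5, [0, 0, 0], [0, -7, 0]],
    [0.5, [0, 0, 0], [0, -7, 0]],
    [0.5, [0, 0, 0], [0, -4, 0]],
    [0.5, [0, 0, 0], [0, 0, 0]],
  ],
)

```text
clock: 6.37
tcp_pos: [0.543, 0.0008, 0.2381]
orientation: [-1.568, 0.119, -0.117]
contact_force: [0.3, 0.9, 0.5]
grip_width: 0.0425
```

```bash
python3 - <<'E'
from h import *
to([.559,-.0675,.235]);f=cam('wrist'); save(f,'w7.png',sc=1.5); to([.559,-.0675,.235])
E
```

```text
t 6.37 tcp [0.543  0.0008 0.2381] shift tool mm [ 26.1   3.1 -65.2] zang 81.4 tilt [-0.001 -1.    -0.001] q [ 0.51  0.37 -0.78  1.84  0.3   1.05  1.03]
F [0.34 0.9  0.51] M [-0.02   0.061  0.025] w 0.0425
t 6.42 tcp [0.5431 0.0009 0.2381] shift tool mm [ 26.2   3.1 -65.1] zang 81.19 tilt [-0.001 -1.    -0.   ] q [ 0.51  0.37 -0.78  1.84  0.3   1.05  1.03]
F [-0.26  0.18 -1.13] M [ 0.022 -0.035 -0.043] w 0.0429
```

View pics/w7.png

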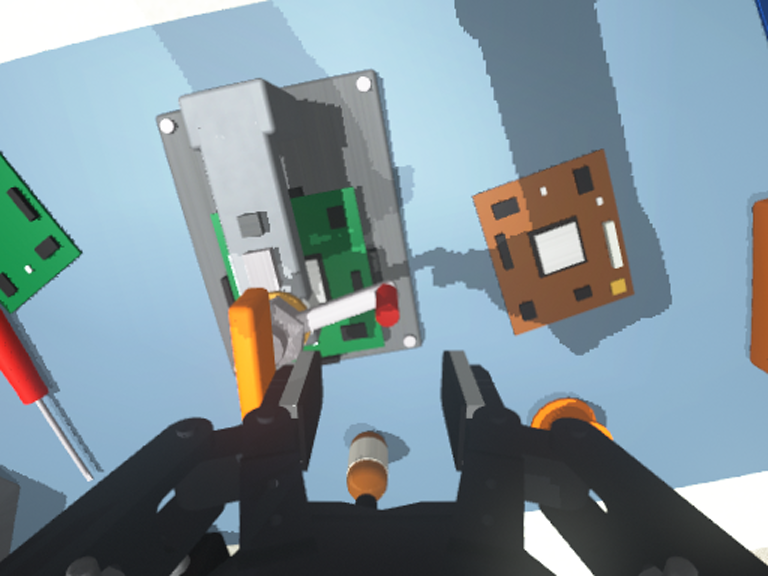

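View pics/t6.png

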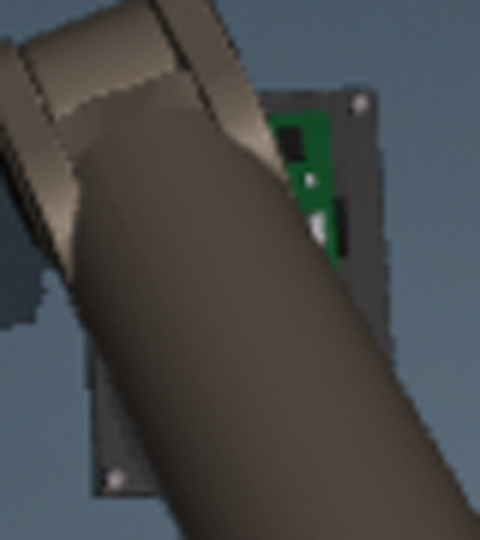

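jog_arm(
  motion=[
    [0.5, [0.0065, 0, -0.0165], [0, 0, 0]],
    [0.5, [0.0065, 0, -0.0165], [0, 0, 0]],
    [0.5, [0.0065, 0, -0.0165], [0, 0, 0]],
    [0.5, [0.0065, 0, -0.0158], [0, 0, 0]],
    [0.5, [0, 0, 0], [0, 0, 0]],
  ],
)

```text
clock: 6.83
tcp_pos: [0.5595, -0.0716, 0.2379]
orientation: [-1.569, 0.126, -0.125]
contact_force: [-0.1, -0.6, -1.0]
grip_width: 0.0423
```

```bash
python3 - <<'E'
from h import *
to([.559,-.0675,.17]);f=cam('wrist'); save(f,'w8.png',sc=1.5)
E
```

```text
t 6.83 tcp [ 0.5595 -0.0716  0.2379] shift tool mm [-1.2 67.9  4.1] zang 80.86 tilt [-0.    -1.    -0.002] q [ 0.6   0.4  -0.74  1.8   0.31  1.06  1.15]
F [-0.11 -0.62 -1.01] M [-0.07   0.015  0.054] w 0.0423
```

View pics/w8.png

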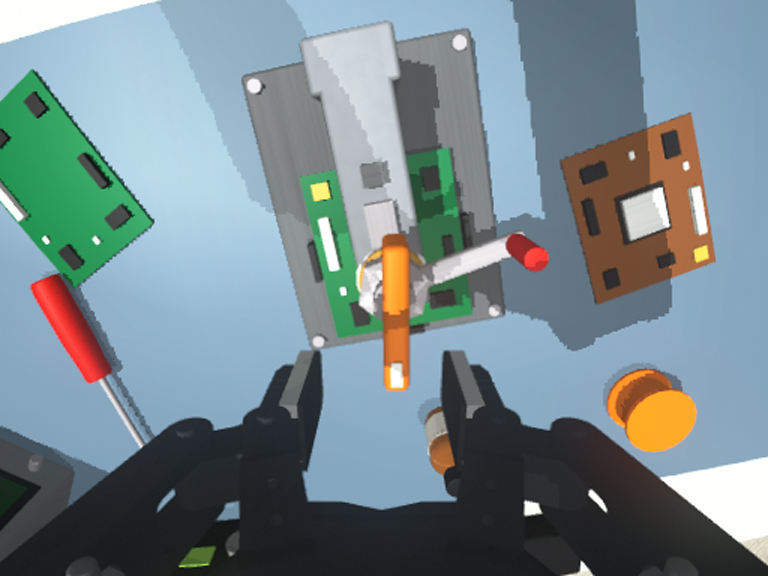

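```bash
python3 - <<'E'
from h import *
f=cam('wrist');hsv=cv2.cvtColor(f['image'],cv2.COLOR_RGB2HSV)
k=cv2.inRange(hsv,(5,120,60),(24,255,255)); m=k*0;m[150:265,245:285]=1;k*=m
k=cv2.morphologyEx(k,cv2.MORPH_CLOSE,np.ones((15,5)))
vs,us=np.nonzero(k);P=depthpt(f,us,vs);P=P[abs(P[:,2]-.18)<.006];print(len(P),P.mean(0));rc=cv2.minAreaRect((P[:,:2]*1000).astype(np.float32));print(rc)
v,u=np.array([247,252,257])/1.5,np.array([521,0,0])
# pin top
k=cv2.inRange(hsv,(0,120,60),(5,255,255));m=k*0;m[150:190,330:370]=1;k*=m;vs,us=np.nonzero(k);p=depthpt(f,us,vs);q=p[abs(p[:,2]-.164)<.004];print('pin',len(q),q.mean(0))
d=q.mean(0)[:2]-AX;print('nut',np.pi/2+np.radians(1.4)-np.arctan2(d[1],d[0]),np.linalg.norm(d))
to([.559,-.0675,.17])
E
```

```text
1521 [ 0.55311014 -0.06345337  0.18110177]
((558.5970458984375, -64.125), (11.6749267578125, 68.58238220214844), 81.9079360961914)
pin 228 [0.54367358 0.0032029  0.16515941]
nut -0.18903479288314706 0.07234500228344029
t 6.93 tcp [ 0.559  -0.0675  0.2381] shift tool mm [ 0.  68.1 -0. ] zang 81.14 tilt [-0.001 -1.     0.   ] q [ 0.6   0.4  -0.75  1.8   0.31  1.06  1.15]
F [-0.78  0.15 -0.29] M [-0.008 -0.035  0.03 ] w 0.0427
```

jog_arm(
  motion=[
    [0.5, [0, 0.02, 0.0017], [0, -0.7, 0]],
    [0.5, [0, 0.02, 0], [0, 0, 0]],
    [0.5, [0, 0.015, 0], [0, 0, 0]],
    [0.5, [0, 0.013, 0], [0, 0, 0]],
    [0.5, [0, 0, 0], [0, 0, 0]],
  ],
  force=20,
)

```text
clock: 7.35
tcp_pos: [0.5577, -0.0644, 0.1679]
orientation: [-1.568, 0.112, -0.105]
contact_force: [-0.8, 0.2, -0.5]
grip_width: 0.0426
```

```bash
python3 - <<'E'
from h import *
to([.559,-.0658,.17]);f=cam('wrist'); save(f,'w9.png',(150,180,370,384),3)
E
```

```text
t 7.35 tcp [ 0.5577 -0.0644  0.1679] shift tool mm [ 1.5 -2.1 -1.2] zang 82.1 tilt [-0.004 -1.     0.   ] q [ 0.56  0.48 -0.71  1.87  0.39  0.94  1.1 ]
F [-0.76  0.19 -0.49] M [-0.029  0.083  0.07 ] w 0.0426
```

View pics/w9.png

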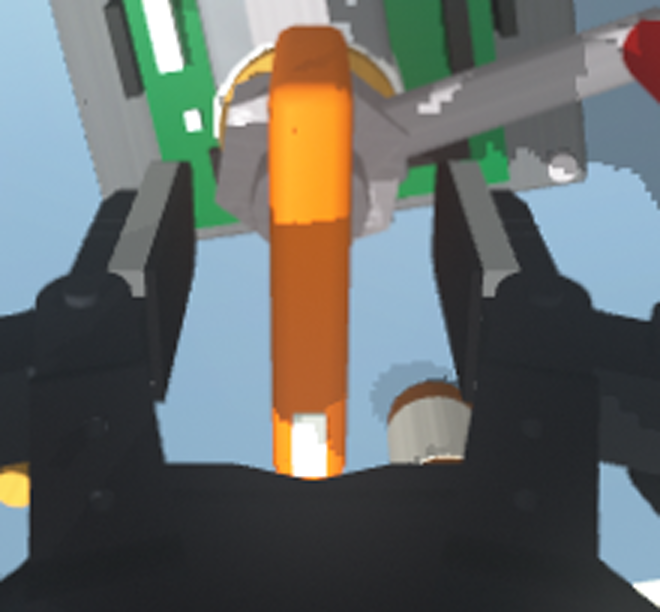

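jog_arm(
  motion=[
    [0.2, [0, 0, 0], [0, 0, 0]],
    [0.1, [0, 0, 0], [0, 0, 0]],
    [0, [0, 0, 0], [0, 0, 0]],
    [0, [0, 0, 0], [0, 0, 0]],
    [0, [0, 0, 0], [0, 0, 0]],
    [0, [0, 0, 0], [0, 0, 0]],
  ],
  force=25,
)

```text
clock: 7.9
tcp_pos: [0.5602, -0.0653, 0.1715]
orientation: [-1.568, 0.108, -0.111]
contact_force: [-0.1, -0.0, 5.9]
grip_width: 0.0112
```

```bash
cat >> h.py <<'E'
def avg(n=6):
    F=[];M=[];P=[]
    for i in range(n):
        s,T=tf(); F.append(s['contact_force']);M.append(s['moment']);P.append(np.r_[s['tcp_pos'],np.degrees(np.arctan2(T[1,2],T[0,2]))]); r.grab_frame('wrist')
    F=np.array(F);M=np.array(M);print('t',round(s['clock'],2),'F',F.mean(0).round(2),'M',M.mean(0).round(3),'Msd',M.std(0).round(3),'P',np.mean(P,0).round(4),'w',round(s['grip_width'],4))
E
python3 - <<'E'
from h import *
avg(6)
E
```

```text
t 8.15 F [-0.64  0.06  6.3 ] M [ 0.081  0.244 -0.057] Msd [0.035 0.029 0.04 ] P [ 5.60200e-01 -6.53000e-02  1.71500e-01  8.20375e+01] w 0.0116
```

jog_arm(
  motion=[
    [0, [0, -0.0015, 0], [0, 4, 0]],
    [0, [0, 0, 0], [0, 4, 0]],
    [0, [0, 0, 0], [0, 4, 0]],
    [0, [0, 0, 0], [0, 4, 0]],
    [0, [0, 0, 0], [0, 4, 0]],
    [0, [0, 0, 0], [0, 0, 0]],
  ],
)

```text
clock: 8.7
tcp_pos: [0.5599, -0.0658, 0.1716]
orientation: [-1.536, 0.383, -0.385]
contact_force: [3.6, -1.0, -6.8]
grip_width: 0.0118
```

```bash
python3 - <<'E'
from h import *
avg(8)
f=cam('wrist'); save(f,'w10.png',sc=1.5)
E
```

```text
t 9.05 F [ 4.93 -0.81 -7.39] M [-0.258 -1.072 -0.067] Msd [0.031 0.084 0.027] P [ 0.5599 -0.0658  0.1716 62.1064] w 0.0116
```

View pics/w10.png

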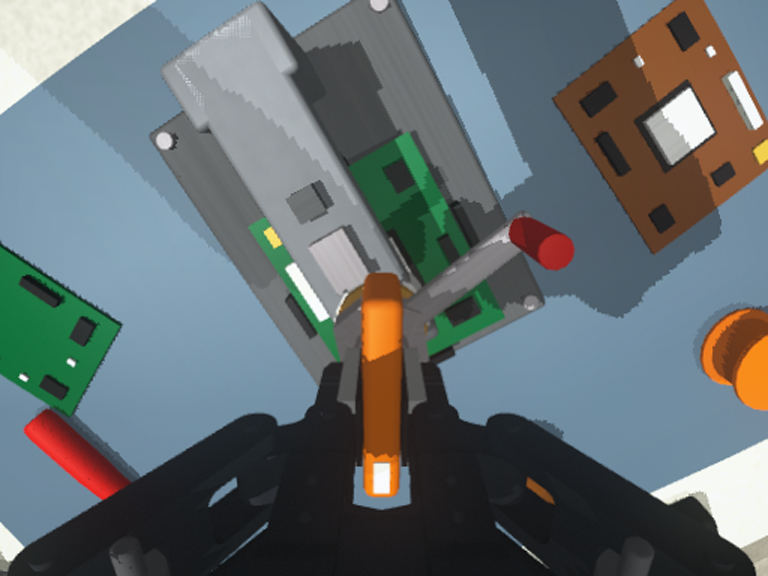

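jog_arm(
  motion=[
    [0, [0.0005, 0.0008, 0.0002], [0, 3, 0]],
    [0, [0, 0, 0], [0, 3, 0]],
    [0, [0, 0, 0], [0, 0, 0]],
  ],
)

```text
clock: 9.4
tcp_pos: [0.56, -0.066, 0.1715]
orientation: [-1.521, 0.464, -0.465]
contact_force: [-0.7, -1.7, 0.6]
grip_width: 0.0117
```

```bash
python3 - <<'E'
from h import *
avg(6)
E
```

```text
t 9.65 F [-1.02 -2.29  3.73] M [-0.481  0.125 -0.057] Msd [0.075 0.113 0.038] P [ 0.56   -0.0659  0.1715 56.1236] w 0.0115
```

jog_arm(
  motion=[
    [0, [0, 0, 0], [0, 3, 0]],
    [0, [0, 0, 0], [0, 0, 0]],
  ],
)

```text
clock: 9.87
tcp_pos: [0.5599, -0.066, 0.1715]
orientation: [-1.512, 0.506, -0.506]
contact_force: [-2.5, -2.5, 4.6]
grip_width: 0.0119
```

```bash
python3 - <<'E'
from h import *
avg(5)
E
```

```text
t 10.07 F [-2.28 -2.87  5.65] M [-0.597  0.33  -0.09 ] Msd [0.021 0.027 0.033] P [ 0.5599 -0.066   0.1715 53.0601] w 0.0112
```

jog_arm(
  motion=[
    [0, [0, 0, 0], [0, 3, 0]],
    [0, [0, 0, 0], [0, 0, 0]],
  ],
)

```text
clock: 10.28
tcp_pos: [0.5599, -0.066, 0.1715]
orientation: [-1.502, 0.547, -0.547]
contact_force: [-2.0, -3.0, 5.6]
grip_width: 0.0118
```

```bash
python3 - <<'E'
from h import *
avg(5)
E
```

```text
t 10.48 F [-2.21 -3.22  6.21] M [-0.609  0.374 -0.123] Msd [0.01  0.039 0.012] P [ 0.5599 -0.0661  0.1715 50.0571] w 0.0113
```

```bash
cat >> h.py <<'E'
def av2(n=6,lat=True):
    F=[];M=[];Q=[];A=[]
    for i in range(n):
        s,T=tf(); F.append(s['contact_force']);M.append(s['moment']);Q.append(s['tau']);A.append(np.degrees(np.arctan2(T[1,2],T[0,2]))); r.grab_frame('wrist')
    F=np.mean(F,0);M=np.array(M)[:,2];Q=np.array(Q)
    print('t',round(s['clock'],2),'F',F.round(2),'Mz %.3f sd %.3f'%(M.mean(),M.std()),'tau567',Q.mean(0)[4:].round(3),'sd7',Q[:,6].std().round(3),'ang %.2f'%np.mean(A),'q7 %.3f'%s['joints'][6],'relief tool mm',(T.T@F/12).round(2))
E
python3 - <<'E'
from h import *
av2(3)
E
```

```text
t 10.63 F [-2.43 -2.76  6.  ] Mz -0.086 sd 0.018 tau567 [-0.521 -0.815  0.086] sd7 0.0 ang 50.09 q7 0.607 relief tool mm [-0.01 -0.5  -0.31]
```

jog_arm(
  motion=[
    [0, [0, -0.0005, -0.0003], [0, 0, 0]],
    [0, [0, 0, 0], [0, 0, 0]],
  ],
)

```text
clock: 10.85
tcp_pos: [0.5598, -0.0661, 0.1715]
orientation: [-1.501, 0.545, -0.545]
contact_force: [1.1, -3.1, 1.1]
grip_width: 0.0113
```

```bash
python3 - <<'E'
from h import *
av2(5)
E
```

```text
t 11.05 F [ 0.33 -3.22  1.71] Mz -0.053 sd 0.030 tau567 [-0.726 -0.184  0.06 ] sd7 0.013 ang 50.07 q7 0.608 relief tool mm [ 0.19 -0.14 -0.19]
```

jog_arm(
  motion=[
    [0, [0, 0, 0], [0, 2, 0]],
    [0, [0, 0, 0], [0, 0, 0]],
  ],
)

```text
clock: 11.27
tcp_pos: [0.5598, -0.0661, 0.1715]
orientation: [-1.494, 0.573, -0.574]
contact_force: [-1.0, -3.8, 2.1]
grip_width: 0.0115
```

```bash
python3 - <<'E'
from h import *
av2(5)
E
```

```text
t 11.47 F [-0.16 -4.41  2.04] Mz -0.062 sd 0.031 tau567 [-0.966 -0.301 -0.041] sd7 0.131 ang 48.06 q7 0.577 relief tool mm [ 0.24 -0.17 -0.28]
```

```bash
python3 - <<'E'
from h import *
for i in range(6):
    s=r.get_obs(); print(s['clock'],s['tau'][6].round(4),s['qvel'][6].round(4),s['joints'][6].round(4)); r.grab_frame('wrist')
E
```

```text
11.5167 0.057 -0.0045 0.5766
11.5667 0.0508 -0.0016 0.5765
11.6167 0.0449 -0.0007 0.5764
11.6667 0.0397 -0.0017 0.5764
11.7167 0.0355 -0.0003 0.5763
11.7667 0.0357 0.0 0.5763
```

jog_arm(
  motion=[
    [0, [0, 0, 0], [0, 2, 0]],
  ],
)

```text
clock: 11.9
tcp_pos: [0.5598, -0.0661, 0.1715]
orientation: [-1.487, 0.599, -0.6]
contact_force: [-0.0, -5.6, 2.5]
grip_width: 0.011
```

```bash
python3 - <<'E'
from h import *
for i in range(8):
    s=r.get_obs(); print(s['clock'],s['tau'][6].round(4),s['qvel'][6].round(4),s['joints'][6].round(4),s['moment'][2].round(3)); r.grab_frame('wrist')
E
```

```text
11.9 0.8041 -0.4119 0.5454 0.101
11.95 0.2034 0.0519 0.5422 0.011
12.0 -0.1957 0.0244 0.5442 -0.107
12.05 0.0021 0.0073 0.5449 -0.068
12.1 0.0668 0.0006 0.545 -0.102
12.15 0.0822 -0.0005 0.5451 -0.069
12.2 0.0845 -0.0006 0.5451 -0.064
12.25 0.0843 0.0011 0.5451 -0.067
```

jog_arm(
  motion=[
    [0, [0.0003, -0.0002, -0.0003], [0, 1.5, 0]],
    [0, [0, 0, 0], [0, 1, 0]],
    [0, [0, 0, 0], [0, 0.6, 0]],
    [0, [0, 0, 0], [0, 0.4, 0]],
    [0, [0, 0, 0], [0, 0.3, 0]],
    [0, [0, 0, 0], [0, 0.2, 0]],
    [0, [0, 0, 0], [0, 0.1, 0]],
  ],
)

```text
clock: 12.88
tcp_pos: [0.5597, -0.0662, 0.1716]
orientation: [-1.47, 0.655, -0.655]
contact_force: [-0.5, -5.6, -1.3]
grip_width: 0.0116
```

```bash
cat >> h.py <<'E'
def tr(n=4):
    L=[];F=[]
    for i in range(n):
        s,T=tf(); F.append(s['contact_force']);L.append((round(s['tau'][6],3),round(s['moment'][2],3)))
        if i<n-1: r.grab_frame('wrist')
    F=np.mean(F,0); print('t %.2f'%s['clock'],'tau7,Mz',L,'F',F.round(1),'relief',(T.T@F/12).round(2),'ang %.2f q7 %.4f'%(np.degrees(np.arctan2(T[1,2],T[0,2])),s['joints'][6]))
E
python3 - <<'E'
from h import *
tr()
E
```

```text
t 13.03 tau7,Mz [(np.float64(-0.075), np.float64(0.039)), (np.float64(-0.064), np.float64(0.018)), (np.float64(-0.066), np.float64(0.005)), (np.float64(-0.05), np.float64(0.046))] F [-0.2 -4.8 -1.1] relief [ 0.28  0.09 -0.28] ang 41.95 q7 0.4821
```

jog_arm(
  motion=[
    [0, [0.0003, 0, -0.0003], [0, 1, 0]],
    [0, [0, 0, 0], [0, 1, 0]],
    [0, [0, 0, 0], [0, 0.4, 0]],
    [0, [0, 0, 0], [0, 0.4, 0]],
    [0, [0, 0, 0], [0, 0.4, 0]],
    [0, [0, 0, 0], [0, 0.4, 0]],
  ],
)

```text
clock: 13.53
tcp_pos: [0.5596, -0.0663, 0.1716]
orientation: [-1.454, 0.704, -0.703]
contact_force: [-0.2, -2.2, -3.5]
grip_width: 0.0117
```

```bash
python3 - <<'E'
from h import *
tr()
E
```

```text
t 13.68 tau7,Mz [(np.float64(0.026), np.float64(0.098)), (np.float64(-0.017), np.float64(0.005)), (np.float64(-0.081), np.float64(-0.005)), (np.float64(-0.02), np.float64(0.016))] F [-0.3 -2.5 -3.2] relief [ 0.15  0.26 -0.15] ang 38.36 q7 0.4267
```

jog_arm(
  motion=[
    [0, [0.0001, 0, -0.0001], [0, 1, 0]],
    [0, [0, 0, 0], [0, 1, 0]],
    [0, [0, 0, 0], [0, 0.4, 0]],
    [0, [0, 0, 0], [0, 0.4, 0]],
    [0, [0, 0, 0], [0, 0.4, 0]],
    [0, [0, 0, 0], [0, 0.4, 0]],
  ],
)

```text
clock: 14.18
tcp_pos: [0.5595, -0.0664, 0.1716]
orientation: [-1.437, 0.753, -0.752]
contact_force: [0.1, 0.0, -4.4]
grip_width: 0.0112
```

```bash
python3 - <<'E'
from h import *
tr()
E
```

```text
t 14.33 tau7,Mz [(np.float64(0.027), np.float64(0.07)), (np.float64(-0.016), np.float64(0.07)), (np.float64(-0.08), np.float64(0.02)), (np.float64(-0.019), np.float64(0.031))] F [-0.6 -0.3 -4.2] relief [-0.01  0.35 -0.06] ang 34.76 q7 0.3708
```

jog_arm(
  motion=[
    [0, [0, 0.0003, 0], [0, 1, 0]],
    [0, [0, 0, 0], [0, 1, 0]],
    [0, [0, 0, 0], [0, 0.4, 0]],
    [0, [0, 0, 0], [0, 0.4, 0]],
    [0, [0, 0, 0], [0, 0.4, 0]],
    [0, [0, 0, 0], [0, 0.4, 0]],
  ],
)

```text
clock: 14.83
tcp_pos: [0.5595, -0.0665, 0.1715]
orientation: [-1.419, 0.801, -0.8]
contact_force: [-4.2, 0.9, 0.7]
grip_width: 0.0118
```

```bash
python3 - <<'E'
from h import *
tr()
E
```

```text
t 14.98 tau7,Mz [(np.float64(0.023), np.float64(0.111)), (np.float64(-0.019), np.float64(0.006)), (np.float64(-0.091), np.float64(0.04)), (np.float64(-0.022), np.float64(-0.051))] F [-4.9  0.9  1.8] relief [-0.28 -0.15 -0.31] ang 31.15 q7 0.3143
```

jog_arm(
  motion=[
    [0, [0, 0, 0], [0, 1, 0]],
    [0, [0, 0, 0], [0, 1, 0]],
    [0, [0, 0, 0], [0, 0.4, 0]],
    [0, [0, 0, 0], [0, 0.4, 0]],
    [0, [0, 0, 0], [0, 0.4, 0]],
    [0, [0, 0, 0], [0, 0.4, 0]],
  ],
)

```text
clock: 15.48
tcp_pos: [0.5595, -0.0665, 0.1715]
orientation: [-1.399, 0.849, -0.848]
contact_force: [-5.9, 1.3, 2.7]
grip_width: 0.0117
```

```bash
python3 - <<'E'
from h import *
tr()
E
```

```text
t 15.63 tau7,Mz [(np.float64(0.022), np.float64(0.055)), (np.float64(-0.04), np.float64(0.043)), (np.float64(-0.084), np.float64(0.032)), (np.float64(-0.028), np.float64(0.028))] F [-5.5  0.6  2.3] relief [-0.26 -0.19 -0.38] ang 27.55 q7 0.2581
```

jog_arm(
  motion=[
    [0, [-0.0002, 0, -0.0003], [0, 1, 0]],
    [0, [0, 0, 0], [0, 1, 0]],
    [0, [0, 0, 0], [0, 0.4, 0]],
    [0, [0, 0, 0], [0, 0.4, 0]],
    [0, [0, 0, 0], [0, 0.4, 0]],
    [0, [0, 0, 0], [0, 0.4, 0]],
  ],
)

```text
clock: 16.13
tcp_pos: [0.5593, -0.0666, 0.1715]
orientation: [-1.378, 0.896, -0.896]
contact_force: [-6.6, 0.7, 1.7]
grip_width: 0.0112
```

```bash
python3 - <<'E'
from h import *
tr()
E
```

```text
t 16.28 tau7,Mz [(np.float64(0.009), np.float64(0.092)), (np.float64(-0.051), np.float64(0.091)), (np.float64(-0.093), np.float64(0.047)), (np.float64(-0.038), np.float64(0.027))] F [-5.3  1.1  2.4] relief [-0.26 -0.2  -0.36] ang 23.94 q7 0.2017
```

jog_arm(
  motion=[
    [0, [0, 0, 0], [0, 1, 0]],
    [0, [0, 0, 0], [0, 1, 0]],
    [0, [0, 0, 0], [0, 0.4, 0]],
    [0, [0, 0, 0], [0, 0.4, 0]],
    [0, [0, 0, 0], [0, 0.4, 0]],
    [0, [0, 0, 0], [0, 0.4, 0]],
  ],
)

```text
clock: 16.78
tcp_pos: [0.5593, -0.0666, 0.1715]
orientation: [-1.357, 0.944, -0.944]
contact_force: [-6.0, 1.3, 2.4]
grip_width: 0.0113
```

```bash
python3 - <<'E'
from h import *
tr()
E
```

```text
t 16.93 tau7,Mz [(np.float64(-0.035), np.float64(0.129)), (np.float64(-0.094), np.float64(0.127)), (np.float64(-0.135), np.float64(0.08)), (np.float64(-0.08), np.float64(0.022))] F [-5.4  0.9  2.7] relief [-0.23 -0.22 -0.4 ] ang 20.35 q7 0.1454
```

jog_arm(
  motion=[
    [0, [-0.0002, -0.0002, -0.0004], [0, 0, 0]],
    [0, [0, 0, 0], [0, 0, 0]],
    [0, [0, 0, 0], [0, 0, 0]],
  ],
)

```text
clock: 17.18
tcp_pos: [0.5592, -0.0666, 0.1715]
orientation: [-1.356, 0.943, -0.944]
contact_force: [-3.1, 0.4, -1.5]
grip_width: 0.0117
```

```bash
python3 - <<'E'
from h import *
tr(5)
g=cam('side'); save(g,'s11.png',(190,120,290,225),6)
E
```

```text
t 17.38 tau7,Mz [(np.float64(-0.071), np.float64(0.056)), (np.float64(-0.07), np.float64(0.084)), (np.float64(-0.069), np.float64(0.063)), (np.float64(-0.067), np.float64(0.113)), (np.float64(-0.066), np.float64(0.067))] F [-2.3  0.6 -1.6] relief [-0.12  0.13 -0.16] ang 20.35 q7 0.1458
```

View pics/s11.png

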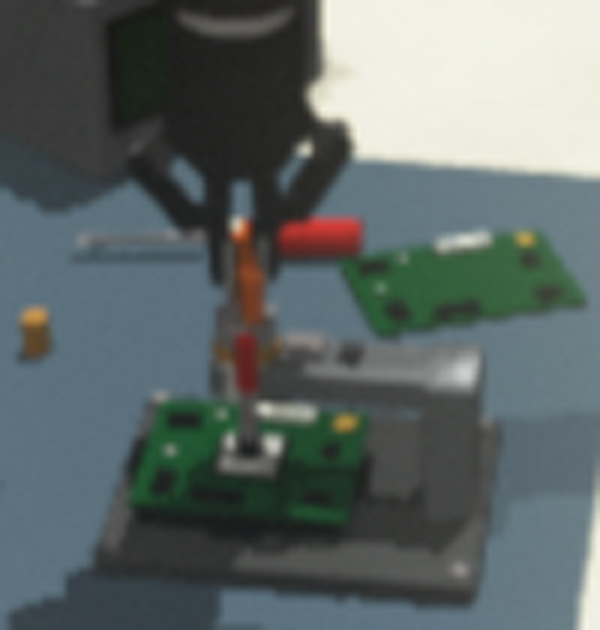

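jog_arm(
  motion=[
    [0.3, [0, 0, 0], [0, 0, 0]],
    [0.4, [0, 0, 0], [0, 0, 0]],
    [0.4, [0, 0, 0], [0, 0, 0]],
    [0.4, [0, -0.02, 0], [0, 0, 0]],
    [0.4, [0, -0.03, 0], [0, 0, 0]],
    [0.4, [0, -0.03, 0], [0, 0, 0]],
    [0.4, [0, 0, 0], [0, 0, 0]],
  ],
)

```text
clock: 18.02
tcp_pos: [0.5626, -0.0664, 0.2579]
orientation: [-1.351, 0.935, -0.951]
contact_force: [0.8, -0.2, 1.3]
grip_width: 0.0343
```

```bash
python3 - <<'E'
from h import *
f=cam('wrist'); save(f,'w12.png',sc=1.5)
hsv=cv2.cvtColor(f['image'],cv2.COLOR_RGB2HSV)
k=cv2.inRange(hsv,(5,120,60),(24,255,255)); n,l,s,ce=cv2.connectedComponentsWithStats(k)
for i in range(1,n):
    vs,us=np.nonzero(l==i);P=depthpt(f,us,vs);P=P[abs(P[:,2]-.18)<.006]
    if len(P)>150: print('wing',len(P),cv2.minAreaRect((P[:,:2]*1000).astype(np.float32)))
k=cv2.inRange(hsv,(0,120,60),(5,255,255));vs,us=np.nonzero(k);p=depthpt(f,us,vs);q=p[(abs(p[:,2]-.164)<.004)&(np.linalg.norm(p[:,:2]-AX,axis=1)<.09)];print('pin',len(q),q.mean(0))
d=q.mean(0)[:2]-AX;print('nut',np.pi/2+np.radians(1.4)-np.arctan2(d[1],d[0]),np.linalg.norm(d))
to([.545,.002,.25])
E
```

```text
wing 1274 ((558.9451293945312, -63.79471206665039), (11.333911895751953, 68.79473876953125), 20.26556968688965)
pin 216 [0.54463281 0.00434396 0.16550125]
nut -0.1729395471437558 0.07326644077041014
t 18.07 tcp [ 0.5615 -0.0665  0.2554] shift tool mm [-70.    5.2   8.3] zang 20.34 tilt [ 0.003 -1.     0.007] q [ 0.41  0.33 -0.5   1.79  0.18  1.05  0.2 ]
F [-0.37 -0.29  0.01] M [-0.038 -0.03   0.006] w 0.0342
```

View pics/w12.png

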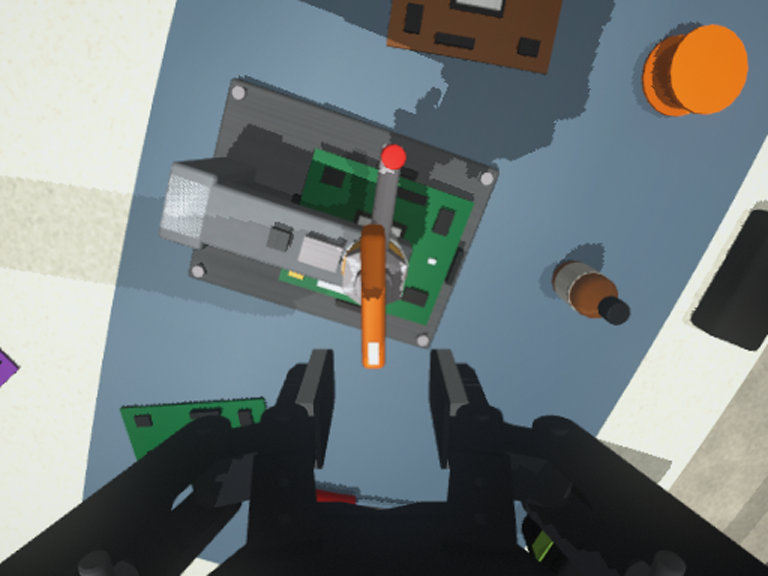

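jog_arm(
  motion=[
    [0.4, [-0.0175, 0, 0.002], [0, 0, 0]],
    [0.4, [-0.0175, 0, 0.002], [0, 0, 0]],
    [0.4, [-0.0175, 0, 0.002], [0, 0, 0]],
    [0.4, [-0.017, 0, 0.002], [0, 0, 0]],
    [0.4, [0, 0, 0], [0, 4.4, 0]],
    [0.4, [0, 0, 0], [0, 4.4, 0]],
    [0.4, [0, 0, 0], [0, 0, 0]],
  ],
)

```text
clock: 18.65
tcp_pos: [0.5421, 0.0015, 0.251]
orientation: [-1.297, 1.061, -1.061]
contact_force: [0.7, -1.0, -0.0]
grip_width: 0.0343
```

```bash
python3 - <<'E'
from h import *
f=cam('wrist'); save(f,'w13.png',sc=1.5);to([.5453,.0025,.155])
E
```

```text
t 18.7 tcp [0.5421 0.0013 0.2511] shift tool mm [-0.6 96.1  3.4] zang 11.64 tilt [ 0.    -1.    -0.001] q [ 0.3   0.3  -0.51  1.85  0.17  1.04 -0.07]
F [-0.14 -0.06  0.3 ] M [-0.04   0.046  0.03 ] w 0.0345
```

View pics/w13.png

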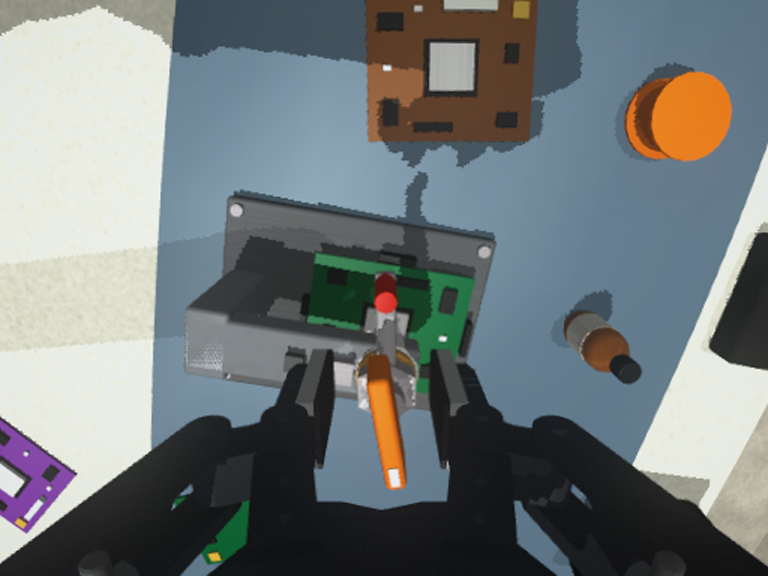

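jog_arm(
  motion=[
    [0.4, [0, 0.025, 0.001], [0, 0, 0]],
    [0.4, [0, 0.025, 0], [0, 0, 0]],
    [0.4, [0, 0.025, 0], [0, 0, 0]],
    [0.4, [0, 0.015, 0], [0, 0, 0]],
    [0.4, [0, 0.007, 0], [0, 0, 0]],
    [0.2, [0, 0, 0], [0, 0, 0]],
    [0.2, [0, 0, 0], [0, 0, 0]],
    [0.2, [0, 0, 0], [0, 0, 0]],
  ],
)

```text
clock: 19.37
tcp_pos: [0.5442, 0.0016, 0.1557]
orientation: [-1.297, 1.058, -1.06]
contact_force: [-0.5, 0.7, -0.5]
grip_width: 0.017
```

```bash
python3 - <<'E'
from h import *
f=cam('wrist'); save(f,'w14.png',(150,180,370,384),3);to([.5453,.0025,.154]); nut(); tr(2)
E
```

```text
t 19.42 tcp [0.5442 0.0016 0.1558] shift tool mm [-0.7  1.8  1.2] zang 11.57 tilt [ 0.    -1.     0.002] q [ 0.27  0.42 -0.48  1.93  0.25  0.85 -0.14]
F [0.32 1.13 0.85] M [-0.048 -0.018 -0.006] w 0.0165
nut-by-tcp -0.186 rad 0.0706 Ftan(cw) 0.55 Frad 1.04
t 19.47 tau7,Mz [(np.float64(0.011), np.float64(-0.006)), (np.float64(0.009), np.float64(0.004))] F [0.2 0.4 0.6] relief [-0.03 -0.05  0.03] ang 11.57 q7 -0.1431
```

View pics/w14.png

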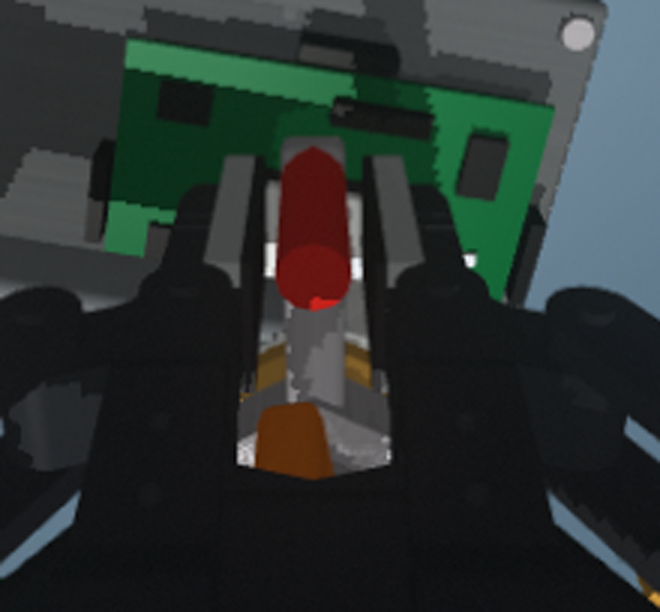

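jog_arm(
  motion=[
    [0.2, [0, 0, 0.003], [0, 2.5, 0]],
    [0.2, [0.0001, 0, 0.00305], [0, 2.5, 0]],
    [0.2, [0.0001, 0, 0.00305], [0, 2.5, 0]],
    [0.2, [0.0001, 0, 0.00305], [0, 2.5, 0]],
    [0.2, [0.0001, 0, 0.00305], [0, 2.5, 0]],
    [0.2, [0.0001, 0, 0.00305], [0, 2.5, 0]],
    [0.2, [0.0001, 0, 0.00305], [0, 2.5, 0]],
  ],
)

```text
clock: 20.05
tcp_pos: [0.5631, 0.0027, 0.1553]
orientation: [-1.16, 1.288, -1.286]
contact_force: [-6.6, 0.2, 5.3]
grip_width: 0.0172
```

```bash
python3 - <<'E'
from h import *
nut();f=cam('wrist'); save(f,'w15.png',(150,180,370,384),3);nut();tr(2)
E
```

```text
nut-by-tcp 0.083 rad 0.0703 Ftan(cw) -6.6 Frad -0.18
nut-by-tcp 0.091 rad 0.0703 Ftan(cw) -4.46 Frad 1.32
t 20.15 tau7,Mz [(np.float64(0.093), np.float64(-0.001)), (np.float64(-0.389), np.float64(-0.004))] F [-4.5  1.   3.4] relief [-0.04 -0.28 -0.38] ang -6.00 q7 -0.4167
```

View pics/w15.png

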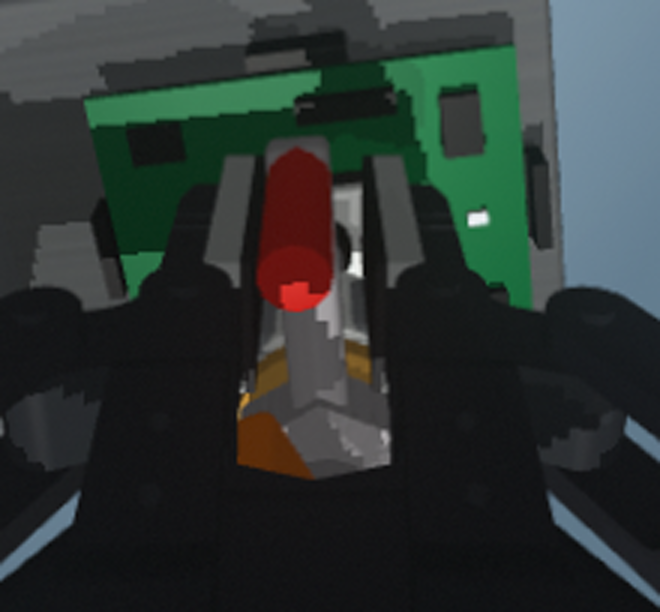

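jog_arm(
  motion=[
    [0.2, [0, 0, 0.00185], [0, 1.5, 0]],
    [0.2, [0.0001, 0, 0.00185], [0, 1.5, 0]],
    [0.2, [0, 0, 0.00185], [0, 1.5, 0]],
    [0.2, [0.0001, 0, 0.00185], [0, 1.5, 0]],
    [0.2, [0, 0, 0.00185], [0, 1.5, 0]],
  ],
)

```text
clock: 20.57
tcp_pos: [0.5719, 0.0015, 0.1552]
orientation: [-1.091, 1.383, -1.379]
contact_force: [-8.3, 2.2, 6.2]
grip_width: 0.0173
```

```bash
python3 - <<'E'
from h import *
nut();r.grab_frame('wrist');nut();tr(2)
E
```

```text
nut-by-tcp 0.209 rad 0.0702 Ftan(cw) -8.57 Frad 0.61
nut-by-tcp 0.214 rad 0.0702 Ftan(cw) -7.63 Frad 0.53
t 20.67 tau7,Mz [(np.float64(0.049), np.float64(0.008)), (np.float64(-0.252), np.float64(0.023))] F [-7.3  1.7  5.8] relief [ 0.   -0.48 -0.62] ang -13.44 q7 -0.5284
```

jog_arm(
  motion=[
    [0.2, [0, 0, 0.0012], [0, 1, 0]],
    [0.2, [0, 0, 0.0012], [0, 1, 0]],
  ],
)

```text
clock: 20.83
tcp_pos: [0.574, 0.001, 0.1552]
orientation: [-1.072, 1.407, -1.403]
contact_force: [-8.5, 1.6, 6.4]
grip_width: 0.0169
```

```bash
python3 - <<'E'
from h import *
nut();r.grab_frame('wrist');nut();tr(2)
E
```

```text
nut-by-tcp 0.24 rad 0.0702 Ftan(cw) -8.63 Frad -0.21
nut-by-tcp 0.243 rad 0.0702 Ftan(cw) -7.31 Frad 0.34
t 20.93 tau7,Mz [(np.float64(0.031), np.float64(0.037)), (np.float64(-0.174), np.float64(0.008))] F [-7.4  1.6  6.3] relief [ 0.04 -0.52 -0.63] ang -15.42 q7 -0.5578
```

jog_arm(
  motion=[
    [0.2, [0, 0, 0.0012], [0, 1, 0]],
    [0.2, [0, 0, 0.0012], [0, 1, 0]],
    [0.2, [0, 0, 0.0012], [0, 1, 0]],
  ],
)

```text
clock: 21.18
tcp_pos: [0.5772, 0.0002, 0.1552]
orientation: [-1.043, 1.445, -1.44]
contact_force: [-9.4, 2.2, 7.9]
grip_width: 0.0169
```

```bash
python3 - <<'E'
from h import *
nut();r.grab_frame('wrist');nut();tr(3);f=cam('wrist'); save(f,'w16.png',(150,180,370,384),3);
E
```

```text
nut-by-tcp 0.288 rad 0.0701 Ftan(cw) -9.67 Frad -0.29
nut-by-tcp 0.291 rad 0.0701 Ftan(cw) -9.06 Frad 0.5
t 21.33 tau7,Mz [(np.float64(0.019), np.float64(-0.031)), (np.float64(-0.179), np.float64(-0.017)), (np.float64(-0.07), np.float64(0.002))] F [-8.3  2.4  6.3] relief [ 0.03 -0.52 -0.72] ang -18.38 q7 -0.6016
```

View pics/w16.png

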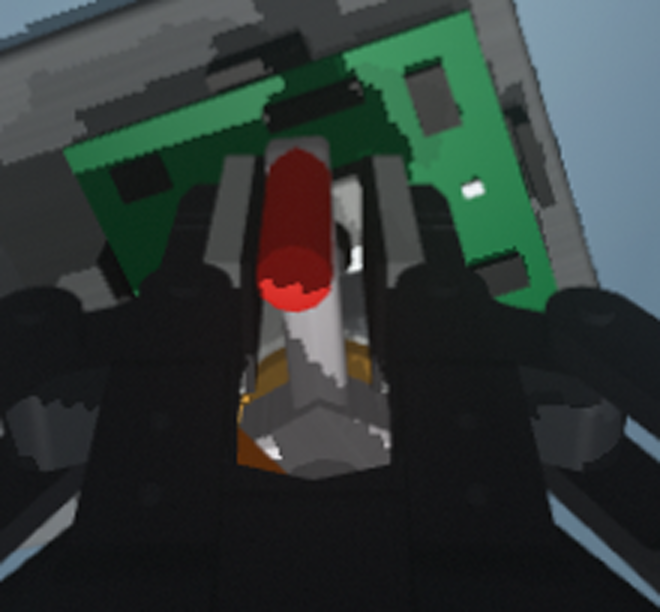

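jog_arm(
  motion=[
    [0.2, [0, 0, -0.0015], [0, 0, 0]],
    [0.3, [0, 0, -0.0013], [0, 0, 0]],
    [0.4, [0, 0, 0], [0, 0, 0]],
    [0.4, [0, 0, 0], [0, 0, 0]],
    [0.4, [0, -0.02, 0], [0, 0, 0]],
    [0.4, [0, -0.03, 0], [0, 0, 0]],
    [0.4, [0, -0.03, 0], [0, 0, 0]],
    [0.4, [-0.01, -0.01, 0], [0, 0, 0]],
    [0.4, [0.03, 0, 0], [0, 0, 0]],
    [0.4, [0.03, 0, 0], [0, 0, 0]],
  ],
)

```text
clock: 22.22
tcp_pos: [0.5623, -0.045, 0.2459]
orientation: [-1.039, 1.436, -1.439]
contact_force: [1.0, -1.6, 0.2]
grip_width: 0.0341
```

jog_arm(
  motion=[
    [0.4, [0.02, 0, 0], [0, 0, 0]],
    [0.4, [0, 0, 0], [0, 0, 0]],
    [0.4, [0, 0, 0], [0, 0, 0]],
  ],
)

```text
clock: 22.47
tcp_pos: [0.5545, -0.0676, 0.2445]
orientation: [-1.038, 1.444, -1.445]
contact_force: [0.6, 1.2, -0.5]
grip_width: 0.034
```

```bash
python3 - <<'E'
from h import *
f=cam('wrist'); save(f,'w17.png',sc=1.5)
hsv=cv2.cvtColor(f['image'],cv2.COLOR_RGB2HSV)
k=cv2.inRange(hsv,(5,120,60),(24,255,255)); n,l,s,ce=cv2.connectedComponentsWithStats(k)
for i in range(1,n):
    vs,us=np.nonzero(l==i);P=depthpt(f,us,vs);P=P[abs(P[:,2]-.18)<.006]
    if len(P)>150: print('wing',len(P),cv2.minAreaRect((P[:,:2]*1000).astype(np.float32)))
k=cv2.inRange(hsv,(0,120,60),(5,255,255));vs,us=np.nonzero(k);p=depthpt(f,us,vs);q=p[(abs(p[:,2]-.164)<.004)&(np.linalg.norm(p[:,:2]-AX,axis=1)<.09)];print('pin',len(q),q.mean(0))
d=q.mean(0)[:2]-AX;print('nut',np.pi/2+np.radians(1.4)-np.arctan2(d[1],d[0]),np.linalg.norm(d))
to([.545,.002,.25])
g=cam('side'); save(g,'s17.png',(190,120,290,225),6)
E
```

```text
wing 1535 ((559.2568969726562, -63.447776794433594), (12.07686710357666, 68.17688751220703), 20.278276443481445)
pin 242 [0.57615949 0.00375193 0.16549607]
nut 0.2607627781508721 0.0732890596500256
t 22.52 tcp [ 0.5548 -0.066   0.2445] shift tool mm [-61.4  -5.4 -30.9] zang -18.47 tilt [-0.001 -1.     0.   ] q [ 0.29  0.32 -0.35  1.82  0.12  1.02 -0.43]
F [-0.87  0.95  0.58] M [-0.016 -0.026 -0.004] w 0.0336
```

View pics/w17.png

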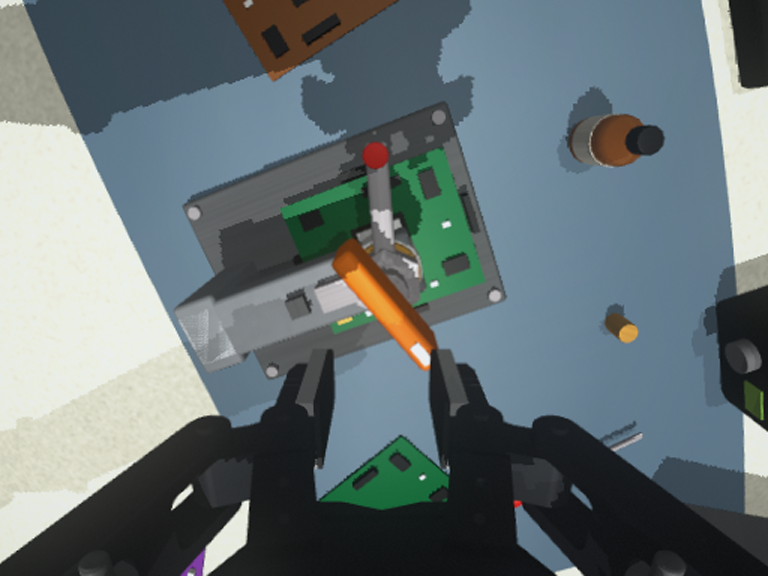

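View pics/s17.png

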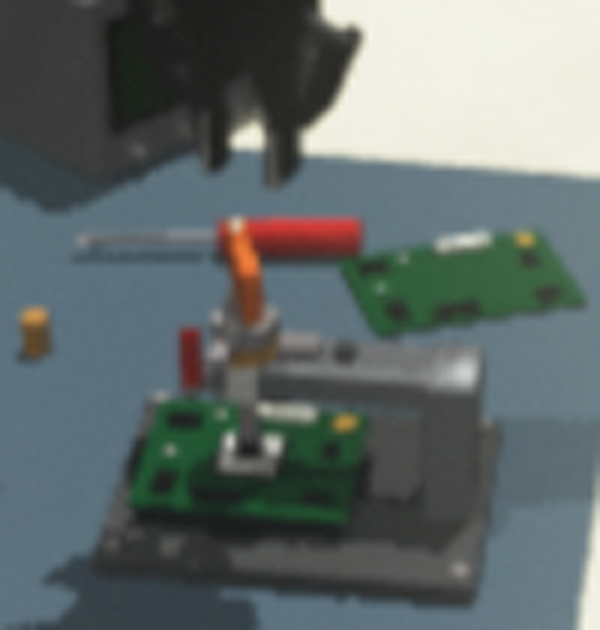

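```bash
python3 - <<'E'
from h import *
print(r.hand_in())
E
```

```text
the job is handed in; nothing more can be done
None
```

The job is handed in: I loosened the jam nut, turned the wing until the foot met the board, retightened the nut and backed the arm clear. It took about 23 s of the 72 s. `hand_in` gave no verdict.

- **Loosening:** I pushed the jam nut by its pin from about 0.28 rad to about -0.17 rad, which is slack.
- **Wing:** I turned the wing clockwise by about 1.08 rad. On the last two identical steps the turning torque rose above its otherwise steady level by about 0.055 Nm in total. I take that as the foot bearing with about 10–12 N.
- **Tightening:** I pushed the nut back to about 0.26 rad, with 9.4–9.7 N at the pin while it moved, then let go.

**Last checks:**
- After I let go, the wing was still at 20.3°, the same as before tightening. The nut measured 0.26 rad.
- In the last side and wrist views the board looked unshifted and the robot touched nothing.
- I could not see or measure the foot force directly; the 10–12 N comes only from the torque rise.
- Positions from the wrist camera disagreed with the arm's own reading by 2–3 mm in y. I used the arm's reading, and the side forces stayed small.
- Resting torque readings taken early in the turn had the wrong sign, because the wrist overshot and settled back. I then compared identical slow steps instead.

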